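Lay the glass-brick border and pour in the nuggets

TASK

Get this glass panel ready for casting. First lay all the loose glass bricks in one row along the far batten of the wooden form, starting tight in the corner at the end stop, each brick with its long side flush against the batten and butted against the one before with no gaps; then take the cup, pour all the glass nuggets out of it into the boxed bed of the form, and stand the empty cup back upright on its cork mat. Leave the hammer and the bottle alone.

Things in the scene. Friction and masses are not known exactly. Their poses are not given: they have to be found in the camera images.
- form: Fixed plywood board, 260 mm (its x) by 270 mm (its y), 12 mm thick, on the bench; origin at the centre of its underside. Its x points away from the robot (turned up to 0.2 rad), y left, z up. Far batten along its +x edge (batten), end stop across the batten's left end, boxed bed on its near half (bed); the board between bed and row (x = 4 to 62 mm) is bare.
- batten (a point): Middle of the top of the far batten; axes as form. A fixed wooden bar 14 mm high above the board, 22 mm wide, 240 mm long along y; the bricks go against its near face, 11 mm nearer the robot than this point. Across its left (+y) end lies the end stop, a fixed bar also 14 mm high, 44 mm long along x and 22 mm wide; the first brick goes against its right (-y) face.
- corner (a point): The inner corner where the far batten's near face meets the end stop's right face, at the height of the board's top (12 mm above the bench); axes as form. The row starts here and runs towards -y; a brick snug in the corner has its origin at x = -20, y = -25, z = 0 mm, the next at y = -75 mm, and so on every 50 mm.
- bed (a point): Centre of the inner floor of the boxed bed on the form (18 mm above the bench); axes as form. The bed is an open-topped wooden box, inside 120 mm (x) by 130 mm (y), walls 6 mm thick, their tops 42 mm above this point.
- snug0 (a point): Where the origin of the first brick of a closed row lies, on the board's top: x = -20, y = -25 mm from corner; axes as form.
- snug1 (a point): Where the origin of the second brick of a closed row lies, on the board's top: x = -20, y = -75 mm from corner; axes as form.
- snug2 (a point): Where the origin of the third brick of a closed row lies, on the board's top: x = -20, y = -125 mm from corner; axes as form.
- mat: Fixed square cork mat, 110 by 110 mm, 4 mm thick, on the bench left of the form; origin at the centre of its underside.
- cup: Plain aluminium cup, 80 mm high, outer diameter 58 mm at the foot widening evenly to 68 mm at the rim, wall 3 mm, floor 4 mm, no handle, 70 g, standing on the cork mat with the nuggets in it; they slide out when it is tipped some 30 degrees past level. Origin at the centre of its underside, z towards its mouth.
- cup_rim (a point): Centre of the cup's mouth, 80 mm above its underside; axes as cup.
- brick0: Cast-glass brick, 40 mm (its x) by 50 mm (its y) by 40 mm high, 0.14 to 0.28 kg, all alike, lying loose to the right of the form; origin at the centre of its underside. In the row its 50 mm side runs along the batten. Three or four of the four bricks are present.
- brick1: Cast-glass brick, 40 mm (its x) by 50 mm (its y) by 40 mm high, 0.14 to 0.28 kg, all alike, lying loose to the right of the form; origin at the centre of its underside. In the row its 50 mm side runs along the batten. Three or four of the four bricks are present.
- brick2: Cast-glass brick, 40 mm (its x) by 50 mm (its y) by 40 mm high, 0.14 to 0.28 kg, all alike, lying loose to the right of the form; origin at the centre of its underside. In the row its 50 mm side runs along the batten. Three or four of the four bricks are present.
- brick3: Cast-glass brick, 40 mm (its x) by 50 mm (its y) by 40 mm high, 0.14 to 0.28 kg, all alike, lying loose to the right of the form; origin at the centre of its underside. In the row its 50 mm side runs along the batten. Three or four of the four bricks are present.
- nugget0: Chunky glass nugget, about 17 by 15 by 13 mm with rounded edges, 10 g, origin at its centre; lies in the cup at the start. Always present.
- nugget1: Chunky glass nugget, about 17 by 15 by 13 mm with rounded edges, 10 g, origin at its centre; lies in the cup at the start. Always present.
- nugget2: Chunky glass nugget, about 17 by 15 by 13 mm with rounded edges, 10 g, origin at its centre; lies in the cup at the start. Always present.
- nugget3: Chunky glass nugget, about 17 by 15 by 13 mm with rounded edges, 10 g, origin at its centre; lies in the cup at the start. Always present.
- nugget4: Chunky glass nugget, about 17 by 15 by 13 mm with rounded edges, 10 g, origin at its centre; lies in the cup at the start. One to four of nuggets 4 to 7 are present.
- nugget5: Chunky glass nugget, about 17 by 15 by 13 mm with rounded edges, 10 g, origin at its centre; lies in the cup at the start. One to four of nuggets 4 to 7 are present.
- nugget6: Chunky glass nugget, about 17 by 15 by 13 mm with rounded edges, 10 g, origin at its centre; lies in the cup at the start. One to four of nuggets 4 to 7 are present.
- nugget7: Chunky glass nugget, about 17 by 15 by 13 mm with rounded edges, 10 g, origin at its centre; lies in the cup at the start. One to four of nuggets 4 to 7 are present.
- hammer: Bystander: hammer lying on the bench beyond the form, handle along its x; origin at its underside. Leave alone.
- flux: Bystander: white plastic bottle, 56 mm in diameter, 110 mm high, standing beyond the cork mat; origin at the centre of its underside. Leave alone.
Mind the look-alikes: they are no part of the job. Leave any red or yellow look-alike of the brick3 alone.

How it is judged:
By the outcome, as a careful person would: the job done as asked, in the order asked, and still so for the second after the job is handed in, with the robot touching nothing.
Of brick0, brick1, brick2, brick3 only 3 to 4 are there at a start; the rules pass over those that are not, and their reading is None.
Of nugget4, nugget5, nugget6, nugget7 only 1 to 4 are there at a start; the rules pass over those that are not, and their reading is None.
At some moment in a run one of brick0, brick1, brick2, brick3 may be knocked a few centimetres aside while the robot is not near it.
It also fails if it takes over 210 s, if anything falls off the work surface, if the arm or the gripper's body presses on something with over 40 N, if the wrist force passes 120 N, or if a joint passes its speed limit or range.

ROBOT

A 6-joint arm with a two-finger parallel gripper is mounted at the origin on the work surface. World frame = base frame: x ahead of the robot, y to its left, z up, the work surface at z = 0. Lengths are in m, angles in rad, forces in N, time in s.
With the tool pointing down it reaches from about 0.35 to 0.775 m from the base axis. Payload 5.5 kg.
Tool frame: the origin (TCP) lies on the centre line of the jaws, within the pads' length; the fingertips stand 11 mm ahead of it and the grasp point (between the pads) lies 8 mm behind it; z points along the fingers, y is the line along which they close (so a half turn about z gives the same grasp; the last joint's range is limited). The gripper opens to 85 mm and grips with 20 to 120 N. Pads are 22 mm wide; open, the fingers measure 114 mm over their backs; the gripper's body (76 mm by 85 mm) begins 54 mm behind the grasp point. The pads swing forward as they close: fully open they stand 13 mm farther back than shut.
Start: joints at [0.968, 0.313, 0.046, 1.304, 0, 1.431], TCP at [0.257, 0.515, 0.242] pointing down, gripper open.
Joint ranges: [-2.76, 2.76], [-0.86, 1.69], [-1.03, 1.26], [-2.2, 2.34], [-1.47, 1.5], [-3.14, 3.14]. Speed limits (rad/s): [2.57, 2.57, 3.14, 3.14, 3.14, 3.14].

INTERFACE

Orientations are given as a unit quaternion [w, x, y, z].
In Python, from workcell import get_state, eyes, env gives the robot as it stands.
- The arm moves only by the shell command python3 -m inch 'ROWS' [OPENING] [FORCE]. ROWS is JSON, one flat list of numbers, 4 for each row, row after row: the shift along the tool's x, y, z in cm, then the turn about the tool's z in rad. A call has exactly 5 rows; each row shifts and turns the commanded pose from where the row before left it, along the tool's axes as they then stand; what a row does not reach is not made up. A row lasts 1/12 s, in which the tool goes at most 41.7 mm and 7.16 degrees, less where a joint would pass 70% of its speed; a pose out of reach is approached as far as the arm can. A call is refused whole if a number of a shift passes 4.17 or a number of a turn 0.125, either way. A call with a gripper value outside its range is refused whole. OPENING is the opening, from -1 (shut) to 1 (fully open), set as the call begins (- or left out, the last holds). The fingers move at their own pace and stop on an object; FORCE is the grip in N (left out, the last holds). Time passes only in rows, so rows that do not move let the fingers close, or fill a call up. It gives the time, the measured TCP pose, the force, the opening and the grip force at its end, in the units of the state.
- get_state(): the state, without advancing time (a new reading comes with each control period).
- eyes.read_camera(name): name is "side" or "top" or "wrist"; returns the picture (384x512x3 uint8, red, green, blue); there is no depth.
- eyes.camera_info(name): a dict with "fovy" (degrees; the focal length in pixels is half the picture's height over the tangent of half this angle, whatever the lens; pixels are square), "cx", "cy" (the principal point, pixels), "D" ([k1, k2, p1, p2, k3] as OpenCV has them; the pictures are not rectified), "xyz" and "orientation" of the camera in the world. Camera axes: x right, y down, z forward; pixel columns grow to the right and rows downward; lengths in m; the calibration is good to about 2 mm. A picture is of the moment at which its call begins: read the wrist's pose just before it. camera_info takes no time and is no camera call; for the wrist camera it gives the pose at the moment of the call.
- env.hand_in(): hands the job in; it is judged then, once.
The state is a dict: "clock": time; "joint_pos": joint angles; "qvel": joint speeds; "tau": joint torques, N m; "tcp_pos": TCP position; "orientation": TCP orientation; "wrist_force": force on the tool from outside, world axes, zero at the start; "ft_torque": the same for the moment, N m; "finger_gap": finger opening in m; "grip_force": force on a finger pad.
Only numpy, scipy, OpenCV 4.12 (cv2) and the standard library are available. Lean on these libraries where they do the work, as an engineer would, in place of code of your own. Each camera call takes 0.05 s, during which the arm holds its last target. There are 200 camera calls.

## Working session

There is one attempt and no reset: what is moved stays moved. The work goes in short steps, Python scripts to look and compute and a shell command to move; the robot and the scene stay as the last step left them, time stands still between calls to the robot, and variables do not carry over. Pictures are saved under pics/ and viewed, at most 14 in all, crops included, and the job is handed in when it is done.

```bash
ls; mkdir -p pics
python3 - <<'E'
from workcell import get_state, eyes, env
import cv2,json
print(get_state())
for n in ("side","top","wrist"):
    print(n,eyes.camera_info(n))
ims=[eyes.read_camera(n)[:,:,::-1] for n in ("side","top","wrist")]
for n,i in zip(("side","top","wrist"),ims): cv2.imwrite(f"pics/{n}0.png",i)
E
```

```text
pics
{'clock': 0.0, 'joint_pos': array([ 9.68385557e-01,  3.13976929e-01,  4.49890236e-02,  1.30362760e+00,
       -9.41695200e-06,  1.43123192e+00]), 'qvel': array([-1.15798193e-04,  9.25131782e-05,  5.15073300e-04,  1.02873384e-03,
        1.77808191e-03,  1.71304544e-03]), 'tau': array([ 6.46738999e-05, -4.80624318e+01,  2.98532653e+01,  1.92243420e-02,
       -2.70103501e-04, -2.34168772e-05]), 'tcp_pos': array([0.2564431 , 0.51409022, 0.24142634]), 'orientation': array([-3.25370649e-04,  2.29362899e-01,  9.73340554e-01, -8.49416537e-04]), 'wrist_force': array([ 0.18082893,  0.52469148, -0.53635037]), 'ft_torque': array([-0.02097921, -0.00078046, -0.02366746]), 'grip_force': 0.0, 'finger_gap': 0.08524324991185832}
side {'fovy': 52.28413388667285, 'cx': 259.7529014680623, 'cy': 196.10229863188908, 'D': array([-0.13742161,  0.        ,  0.        ,  0.        ,  0.        ]), 'xyz': array([ 0.52136728, -0.69443955,  0.85203344]), 'orientation': array([-0.35178302,  0.9352014 , -0.03833638,  0.01331825])}
top {'fovy': 44.23086829773153, 'cx': 262.56354297350657, 'cy': 188.92838887070874, 'D': array([-0.02320567,  0.        ,  0.        ,  0.        ,  0.        ]), 'xyz': array([ 0.43619667, -0.03029048,  1.28498054]), 'orientation': array([ 0.03863173, -0.6961279 ,  0.71504009, -0.0512954 ])}
wrist {'fovy': 60.640808711653925, 'cx': 252.9729959546222, 'cy': 189.307998895378, 'D': array([0.01016937, 0.        , 0.        , 0.        , 0.        ]), 'xyz': array([0.19693909, 0.54329675, 0.37415893]), 'orientation': array([0.11159425, 0.84283199, 0.52212547, 0.06757179])}
```

View pics/top0.png

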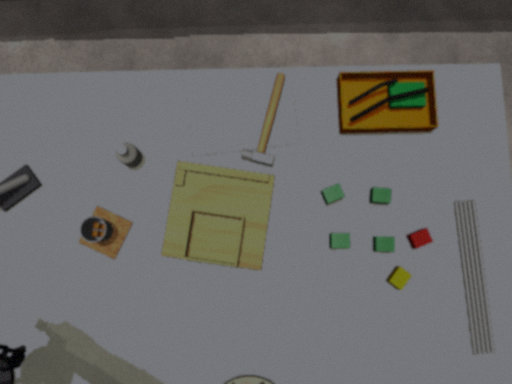

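View pics/side0.png

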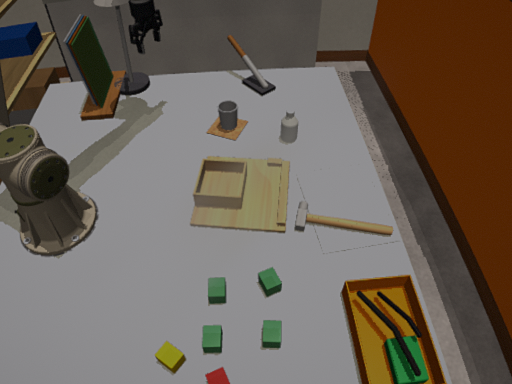

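The top view shows green bricks at about (333,194), (381,195), (340,241) and (384,244). The red (420,238) and yellow (400,278) blocks are look-alikes, and so is the green item in the tray (405,95), which is larger and isn't loose beside the form. The form is near (218,215), the cup on its mat near (97,230). Next I'll measure these and check an enlarged crop.

```bash
cat > h.py <<'E'
import numpy as np,cv2
from scipy.spatial.transform import Rotation as R
from workcell import get_state, eyes, env
def Q(q): return R.from_quat(np.r_[q[1:],q[0]])
class Cam:
    def __init__(s,n):
        i=eyes.camera_info(n); s.name=n
        f=192/np.tan(np.radians(i["fovy"]/2)); s.K=np.array([[f,0,i["cx"]],[0,f,i["cy"]],[0,0,1]])
        s.D=i["D"]; s.t=i["xyz"]; s.R=Q(i["orientation"]).as_matrix()
    def shot(s,save=None):
        s.im=eyes.read_camera(s.name)[:,:,::-1].copy()
        if save: cv2.imwrite("pics/"+save,s.im)
        return s.im
    def plane(s,px,z):
        p=cv2.undistortPoints(np.array(px,float).reshape(-1,1,2),s.K,s.D).reshape(-1,2)
        d=np.c_[p,np.ones(len(p))]@s.R.T
        return (s.t+d*((z-s.t[2])/d[:,2])[:,None])[:,:2]
    def proj(s,P):
        P=np.array(P,float).reshape(-1,3); rv=cv2.Rodrigues(s.R.T)[0]
        return cv2.projectPoints(P,rv,-s.R.T@s.t,s.K,s.D)[0].reshape(-1,2)
def tool():
    s=get_state(); r=Q(s["orientation"]).as_matrix(); return s,s["tcp_pos"],r
def toolshift(target):
    s,p,r=tool(); return (r.T@(np.array(target)-p))*100
def yaw():  # heading of tool y (closing line) in world
    r=tool()[2]; return np.arctan2(r[1,1],r[0,1])
E
python3 - <<'E'
from h import *
c=Cam("top"); im=cv2.imread("pics/top0.png")
hsv=cv2.cvtColor(im,cv2.COLOR_BGR2HSV)
def comps(lo,hi,mn=60):
    m=cv2.inRange(hsv,lo,hi)
    cs=cv2.findContours(m,cv2.RETR_EXTERNAL,cv2.CHAIN_APPROX_NONE)[0]
    return [x for x in cs if cv2.contourArea(x)>mn]
for x in comps((45,80,40),(85,255,255)):
    w=c.plane(x.astype(float),0.04); r=cv2.minAreaRect((w*1000).astype(np.float32))
    print("green",np.mean(x,axis=0),np.round(r[0]),np.round(r[1]),round(r[2],1),"V",hsv[:,:,2][int(x[:,0,1].mean()),int(x[:,0,0].mean())])
for x in comps((12,50,100),(35,140,255),500):
    r=cv2.minAreaRect((c.plane(x.astype(float),0.012)*1000).astype(np.float32)); print("wood",np.round(r[0]),np.round(r[1]),round(r[2],1))
for x in comps((8,90,60),(20,255,255),200):
    r=cv2.minAreaRect((c.plane(x.astype(float),0.004)*1000).astype(np.float32)); print("orange",x.mean(axis=0),np.round(r[0]),np.round(r[1]),round(r[2],1))
a=cv2.resize(im[160:300,140:290],None,fx=4,fy=4,interpolation=cv2.INTER_CUBIC)
b=cv2.resize(im[170:300,310:440],None,fx=3,fy=3,interpolation=cv2.INTER_CUBIC)
cv2.imwrite("pics/crop1.png",cv2.copyMakeBorder(b,0,0,0,0,cv2.BORDER_CONSTANT)); cv2.imwrite("pics/cropform.png",a)
E
```

```text
green [[384.03389831 243.62711864]] [ 442. -369.] [51. 34.] 88.3 V 107
green [[339.52542373 240.38983051]] [ 453. -252.] [48. 34.] 88.4 V 112
green [[380.27118644 195.15254237]] [ 571. -369.] [51. 38.] 86.7 V 103
green [[332.46153846 193.48076923]] [ 578. -240.] [36. 50.] 20.2 V 113
green [[408.73170732 101.48780488]] [ 823. -460.] [ 35. 100.] 11.9 V 102
green [[405.62195122  87.56097561]] [ 871. -456.] [ 36. 101.] 12.1 V 103
wood [493. 369.] [108. 109.] 63.7
wood [532.  66.] [269. 260.] 80.1
wood [814. -83.] [ 23. 233.] 73.2
orange [[107.04278075 231.93048128]] [494. 371.] [106. 105.] 63.9
orange [[385.03030303 112.92727273]] [ 811. -403.] [ 45. 226.] 11.2
orange [[412.39160839 118.64685315]] [ 812. -441.] [104. 223.] 0.1
orange [[369.05825243  97.31067961]] [ 848. -359.] [ 34. 132.] 22.3
```

View pics/crop1.png

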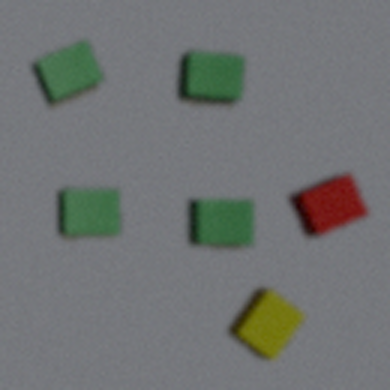

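View pics/cropform.png

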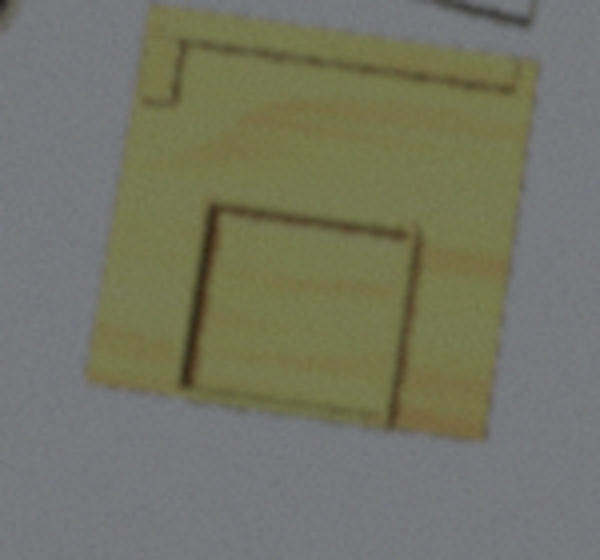

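The crop confirms four plain green bricks, with their long sides roughly across the image. The red and yellow blocks stay where they are. The form is yawed about -9.9°. I'll turn the tool to match, go over the form and look with the wrist camera.

```bash
python3 -m inch '[0,0,0,0.125, 0,0,0,0.125, 0,0,0,0.125, 0,0,0,0.125, 0,0,0,0.125]' 1
python3 -m inch '[0,0,0,0.125, 0,0,0,0.125, 0,0,0,0.125, 0,0,0,0.125, 0,0,0,0.125]'
python3 -m inch '[0,0,0,0.031, 0,0,0,0, -2.6,2.3,0,0, -2.6,2.3,0,0, -2.6,2.3,0,0]'
python3 -m inch '[-2.6,2.3,0,0, -2.6,2.3,0,0, -2.6,2.3,0,0, -2.6,2.3,0,0, -2.6,2.3,0,0]'
python3 -m inch '[-2.6,2.3,0,0, -2.6,2.3,0,0, -2.6,2.3,0,0, -2.6,2.3,0,0, -2.6,2.3,0,0]'
python3 -m inch '[-2.6,2.3,0,0, -2.6,2.3,0,0, 0,0,0,0, 0,0,0,0, 0,0,0,0]'
python3 - <<'E'
from h import *
s,p,r=tool(); print(p,s["joint_pos"],np.degrees(yaw()))
c=Cam("wrist"); im=c.shot("w1.png")
print(c.t-p, c.plane([[256,192],[0,0],[511,0],[0,383],[511,383]],0.012))
E
```

```text
clock: 0.57
tcp_pos: [0.2566, 0.5143, 0.2419]
orientation: [-0.0, 0.52, 0.854, -0.0]
wrist_force: [0.2, 0.2, 0.1]
finger_gap: 0.0851
grip_force: 0.0
clock: 0.98
tcp_pos: [0.2566, 0.5144, 0.2419]
orientation: [0.0, 0.758, 0.653, -0.0]
wrist_force: [-0.7, -0.4, 0.6]
finger_gap: 0.0854
grip_force: 0.0
clock: 1.4
tcp_pos: [0.3112, 0.425, 0.2419]
orientation: [0.0, 0.764, 0.645, -0.0]
wrist_force: [1.6, -0.3, 1.0]
finger_gap: 0.086
grip_force: 0.0
clock: 1.82
tcp_pos: [0.4026, 0.2764, 0.2423]
orientation: [-0.0, 0.765, 0.644, 0.0]
wrist_force: [0.0, -0.1, -0.5]
finger_gap: 0.0853
grip_force: 0.0
clock: 2.23
tcp_pos: [0.4936, 0.1285, 0.2423]
orientation: [-0.0, 0.765, 0.644, 0.0]
wrist_force: [0.0, 1.0, 0.3]
finger_gap: 0.0852
grip_force: 0.0
clock: 2.65
tcp_pos: [0.529, 0.071, 0.2419]
orientation: [-0.001, 0.766, 0.643, -0.0]
wrist_force: [-0.1, -0.9, 0.4]
finger_gap: 0.0853
grip_force: 0.0
[0.52897378 0.07099124 0.2419302 ] [-1.72993396e-02  2.34012043e-01 -6.11793866e-02  1.27683223e+00
  4.53190925e-04  1.72647355e+00] -9.910833262580304
[0.01062635 0.0643249  0.13276739] [[ 0.52480014  0.03541559]
 [ 0.30963003  0.27172236]
 [ 0.8041089   0.18541727]
 [ 0.1393755  -0.16926081]
 [ 0.81700209 -0.28506931]]
```

View pics/w1.png

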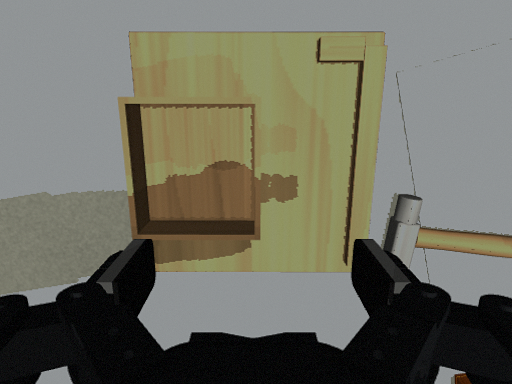

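The wrist view shows the corner near (361,62), the batten's near face as a dark strip from (361,62) to (347,265), the end stop at (318-365, 38-62), and the bed walls, outer (120-260, 98-240). Now I'll get sub-pixel positions for the corner.

Run:
```python
from h import *
im=cv2.imread("pics/w1.png"); g=cv2.cvtColor(im,cv2.COLOR_BGR2GRAY).astype(int)
for r in (90,130,170,215,255): print(r,g[r,342:372])
for cc in (325,335,345,352): print(cc,g[30:72,cc])
for r in (120,200): print('row',r,g[r,112:160:1], g[r,245:268])
for cc in (180,220): print('col',cc,g[90:112,cc],g[215:245,cc])
s,p,r_=tool()
c=Cam("wrist")
a=-9.91*np.pi/180
ex=np.array([np.cos(a),np.sin(a)]);ey=np.array([-ex[1],ex[0]])
for q in ([[130,31],[383,31],[157,271],[378,270]]): 
    w=c.plane([q],0.012)[0]; print(q,w, w@ex,w@ey)
```

```text
90 [141 140 140 142 141 141 143 140 141 141 139 142 141 130  87  69  35  35
  32  80 141 142 138 139 141 140 144 141 140 140]
130 [141 139 139 143 141 139 142 141 141 140 141 117  55  32  37  45 106 144
 141 139 139 142 140 138 138 138 135 138 137 140]
170 [141 141 139 141 141 139 143 119  70  54  37  36  78 129 139 136 136 135
 139 135 136 134 135 132 135 137 137 138 137 135]
215 [138 136 137 138 118  58  33  35  39  99 135 134 131 133 133 133 132 131
 131 130 133 135 135 133 134 139 142 138 141 147]
255 [114  75  62  30  35  50 103 136 133 134 108   0   0   3   5   7   4   5
   4   5   6   3  10   2   6   1   9   5   4  10]
325 [148 118 123 140 141 141 135 136 138 139 136 138 139 139 139 143 141 141
 140 139 136 135 134 136 137 136 138 141 140 138 100  29  68 118 141 139
 137 140 138 138 138 139]
335 [150 114 120 138 141 142 132 136 137 138 136 136 139 141 138 139 133 132
 135 139 136 135 137 134 135 137 138 140 141 139 102  30  72 123 143 142
 140 141 142 142 141 142]
345 [148 113 118 136 139 139 134 138 138 140 138 139 141 139 140 139 135 134
 135 137 137 136 134 134 136 136 136 
[... 817 characters left out ...]
3  92  94  93  95]
col 180 [137 136 134 138 136 137 135 131 132 133 130 132 134 123  75  77  74  94
 132 129 129 128] [86 84 78 72 74 53 39 40 42 44 46 41 41 46 43 43 43 39 43 62 94 93 92 93
 92 84 82 82 83 83]
col 220 [130 129 131 131 131 129 129 130 131 131 131 131 133 125  75  80  79  76
  94 135 130 131] [82 84 76 70 71 56 43 39 41 40 43 43 37 40 40 41 39 41 39 50 94 92 89 91
 93 90 93 89 90 90]
[130, 31] [0.42753168 0.22399702] 0.3826024943349399 0.29423347367690417
[383, 31] [0.67919895 0.18039475] 0.6380187048211367 0.29459397156360356
[157, 271] [ 0.38818835 -0.04259862] 0.3897275794465266 0.02484459613688743
[378, 270] [ 0.65499019 -0.08687406] 0.6601683991590007 0.02714664606581711
```

Run:
```python
from h import *
c=Cam("wrist")
rows=[90,130,170,215,255]
top=c.plane([[361.2,90],[357.7,130],[354,170],[351,215],[347.9,255]],0.026)
bot=c.plane([[355.7,90],[353.2,130],[349.5,170],[346.5,215],[342.8,255]],0.012)
for n,w in(("top",top),("bot",bot)):
    d=np.polyfit(w[:,1],w[:,0],1); print(n,"yaw",np.degrees(-np.arctan(d[0])),"x at y=.1",np.polyval(d,.1), np.std(w[:,0]-np.polyval(d,w[:,1]))*1000)
a=-9.9*np.pi/180
ex=np.array([np.cos(a),np.sin(a)]);ey=np.array([-ex[1],ex[0]])
e=c.plane([[325,60.1],[335,60.1],[345,60.1],[352,60.1]],0.026); eb=c.plane([[325,62.4],[335,62.4],[345,62.4]],0.012)
print("stop ey",e@ey,eb@ey,"yaw",np.degrees(np.arctan2(*(e[-1]-e[0])[::-1])))
print("batten ex",top@ex,bot@ex)
# bed wall tops z=.06
print("bed outer x",c.plane([[120,120],[128,200]],.06)@ex, "inner x",c.plane([[125.8,120],[134,200]],.06)@ex,"far inner top/out",c.plane([[250.7,120],[255,120]],.06)@ex)
print("bed y left outer,inner",c.plane([[180,97],[180,104],[220,104]],.06)@ey,"right",c.plane([[180,240],[180,234.5],[220,234.5]],.06)@ey)
print("yaw",np.degrees(yaw()))
```

```text
top yaw -9.655581518853355 x at y=.1 0.6435267113496597 0.279769557037142
bot yaw -9.798816429208086 x at y=.1 0.6426140104328707 0.34218756311464543
stop ey [0.26557176 0.26556944 0.2655649  0.26556039] [0.26491481 0.26491284 0.26490857] yaw -9.924361006232447
batten ex [0.61689229 0.6168029  0.61645946 0.61730643 0.61757552] [0.61547547 0.61628408 0.61576677 0.61645699 0.6158336 ]
bed outer x [0.38234519 0.38215626] inner x [0.38777918 0.38815428] far inner top/out [0.50504547 0.5090849 ]
bed y left outer,inner [0.22977332 0.22352983 0.22362688] right [0.08714309 0.09327141 0.09336567]
yaw -9.849054736455727
```

```bash
python3 -m inch '[-4,0.45,0,0, -4,0.45,0,0, -4,0.45,0,0, -4,0.45,0,0, -4,0.45,0,0]' >/dev/null
python3 -m inch '[-4,0.45,0,0, -4,0.45,0,0, -4,0.45,0,0, -4,0.45,0,0, -4,0.45,0,0]' >/dev/null
python3 -m inch '[0,0,0,0, 0,0,0,0, 0,0,0,0, 0,0,0,0, 0,0,0,0]'
python3 - <<'E'
from h import *
c=Cam("wrist"); im=c.shot("w2.png")
E
```

```text
clock: 3.95
tcp_pos: [0.5054, -0.3288, 0.2427]
orientation: [-0.0, 0.765, 0.644, 0.0]
wrist_force: [0.0, 0.2, -0.0]
finger_gap: 0.0855
grip_force: 0.0
```

View pics/w2.png

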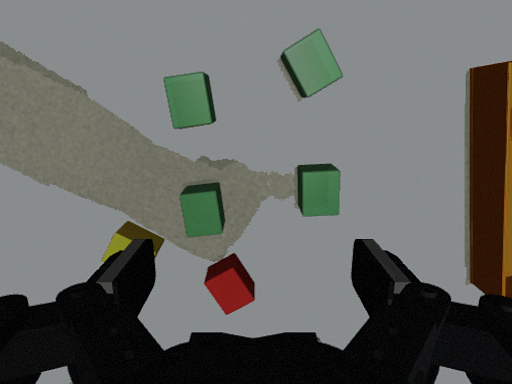

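Bricks are at (190,100), (312,63), (203,209) and (320,190), with red and yellow lower down. I'll measure the top faces.

```bash
cat >> h.py <<'E'
A=np.radians(-9.9); EX=np.array([np.cos(A),np.sin(A)]); EY=np.array([-EX[1],EX[0]])
def bricks(c,im,zt=0.04):
    """top faces: returns list (pixel, world xy mm, size mm, angle of 40mm axis deg)"""
    hsv=cv2.cvtColor(im,cv2.COLOR_BGR2HSV); m=cv2.inRange(hsv,(50,60,40),(85,255,255)); out=[]
    for x in cv2.findContours(m,cv2.RETR_EXTERNAL,cv2.CHAIN_APPROX_NONE)[0]:
        if cv2.contourArea(x)<300: continue
        k=np.zeros_like(m); cv2.drawContours(k,[x],-1,255,-1); v=cv2.GaussianBlur(hsv[:,:,2],(3,3),0)
        vs=v[k>0]; t,_=cv2.threshold(vs,0,255,cv2.THRESH_OTSU)
        hi,lo=np.median(vs[vs>t]),np.median(vs[vs<=t])
        b=((v>(hi+lo)/2)&(k>0)).astype(np.uint8) if hi-lo>25 else (k>0).astype(np.uint8)
        b=cv2.morphologyEx(b,cv2.MORPH_OPEN,np.ones((5,5)))
        cs=cv2.findContours(b,cv2.RETR_EXTERNAL,cv2.CHAIN_APPROX_NONE)[0]
        if not cs: continue
        y=max(cs,key=cv2.contourArea); w=(c.plane(y.astype(float),zt)*1000).astype(np.float32)
        (ctr,(a,bb),ang)=cv2.minAreaRect(w)
        if a>bb: ang+=90; a,bb=bb,a
        ang=(ang+90)%180-90
        out.append((np.round(y.mean(axis=0)[0]),np.round(ctr,1),np.round([a,bb],1),round(ang,1)))
    return out
def go(x,y,z=None):
    s,p,r=tool(); return np.round(toolshift([x,y,p[2] if z is None else z]),2)
E
python3 - <<'E'
from h import *
c=Cam("wrist"); im=cv2.imread("pics/w2.png")
for b in bricks(c,im): print(*b,"shift",go(*b[1]/1000,.12),"turn",round(np.radians(np.degrees(yaw())-b[3]),3))
E
```

```text
[201. 214.] [ 439.5 -371.6] [39.1 49.1] -2.9 shift [-5.32 -5.77 12.27] turn -0.12
[321. 193.] [ 570.2 -370.2] [37.7 48.7] -7.4 shift [-2.96  7.08 12.27] turn -0.041
[187.  99.] [ 451.6 -253. ] [38.3 48.3] -1.6 shift [ 6.58 -6.59 12.27] turn -0.143
[313.  62.] [ 578.  -240.1] [38.1 49.2] 21.1 shift [ 9.99  5.65 12.27] turn -0.539
```

```bash
python3 -m inch '[0,0,0,-0.041, -1.63,3.48,0,0, -1.63,3.49,0,0, 0,0,0,0, 0,0,4,0]' 1 >/dev/null
python3 -m inch '[0,0,4,0, 0,0,4,0, 0,0,4,0, 0,0,3,0, 0,0,2.4,0]' >/dev/null
python3 -m inch '[0,0,0,0, 0,0,0,0, 0,0,0,0, 0,0,0,0, 0,0,0,0]' 
python3 -m inch '[0,0,0,0, 0,0,0,0, 0,0,0,0, 0,0,0,0, 0,0,0,0]' -1 40 
python3 -m inch '[0,0,0,0, 0,0,0,0, 0,0,0,0, 0,0,0,0, 0,0,0,0]' 
python3 -m inch '[0,0,-2,0, 0,0,-4,0, 0,0,-4,0, 0,0,-2,0, 0,0,0,0]' 
python3 -c "
from h import *
print(np.degrees(yaw())); c=0.6165-.020; d=.2653-.025
P=(c-.004)*EX+(d-.004)*EY; print(P,go(*P,.1)); Cam('wrist').shot('w3.png')"
```

```text
clock: 5.25
tcp_pos: [0.5713, -0.3733, 0.031]
orientation: [0.002, 0.752, 0.659, 0.0]
wrist_force: [0.3, 0.3, 0.6]
finger_gap: 0.0853
grip_force: 0.0
clock: 5.67
tcp_pos: [0.57, -0.3726, 0.0289]
orientation: [0.001, 0.752, 0.659, 0.0]
wrist_force: [0.4, -0.2, 3.1]
finger_gap: 0.0393
grip_force: 42.7
clock: 6.08
tcp_pos: [0.57, -0.3726, 0.0289]
orientation: [0.001, 0.752, 0.659, 0.0]
wrist_force: [-0.4, -0.7, 5.1]
finger_gap: 0.0394
grip_force: 42.8
clock: 6.5
tcp_pos: [0.572, -0.374, 0.1538]
orientation: [0.004, 0.752, 0.659, 0.001]
wrist_force: [0.4, -1.1, -1.9]
finger_gap: 0.0395
grip_force: 42.1
-7.558693111838536
[0.62430412 0.13091334] [50.77 -1.49  5.14]
```

View pics/w3.png

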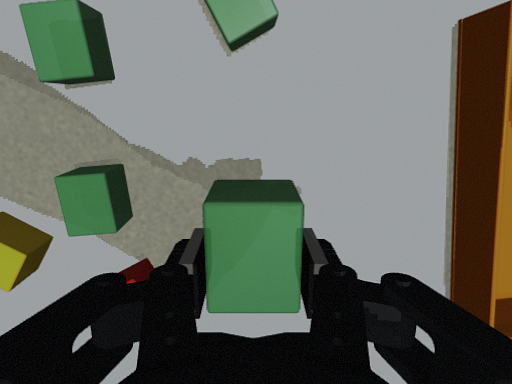

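The brick is held squarely between the fingers at (252,245). Carrying it to just short of snug0.

```bash
python3 -m inch '[0,0,0,0.041, 3.86,-0.27,0,0, 3.86,-0.27,0,0, 3.86,-0.27,0,0, 3.86,-0.27,0,0]' >/dev/null
python3 -m inch '[3.86,-0.27,0,0, 3.86,-0.27,0,0, 3.86,-0.27,0,0, 3.86,-0.27,0,0, 3.86,-0.27,0,0]' >/dev/null
python3 -m inch '[3.86,-0.27,0,0, 3.86,-0.27,0,0, 3.86,-0.27,0,0, 3.86,-0.27,0,0, 0,0,0,0]'  >/dev/null
python3 -m inch '[0,0,3,0, 0,0,3,0, 0,0,2.5,0, 0,0,0,0, 0,0,0,0]' 
python3 -c "
from h import *
s,p,r=tool();print(np.degrees(yaw()),p[:2]@EX,p[:2]@EY); c=Cam('wrist'); im=c.shot('w4.png')
z=p[2]-.029+.04
for b in bricks(c,im,z): print(b,b[1]@EX,b[1]@EY)"
```

```text
clock: 8.22
tcp_pos: [0.6182, 0.1277, 0.0596]
orientation: [-0.002, 0.766, 0.643, -0.003]
wrist_force: [0.9, -0.1, -1.5]
finger_gap: 0.0389
grip_force: 41.9
-9.913905131010432 0.5870057863624872 0.23205916885876426
(array([253., 256.]), array([617.8, 130.5]), array([39.3, 49.2]), -9.7) 586.1637941119563 234.7745652158172
```

View pics/w4.png

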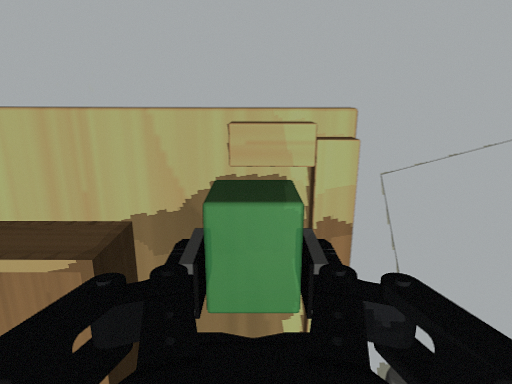

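The brick hovers about 10 mm short of the batten and 5 mm short of the stop. Lowering it, then nudging it in with force feedback.

```bash
python3 -m inch '[0,0,1,0, 0,0,0.7,0, 0,0,0,0, 0,0,0,0, 0,0,0,0]' 
python3 -m inch '[0,0.4,0,0, 0,0.4,0,0, 0,0,0,0, 0,0,0,0, 0,0,0,0]' |grep -E 'tcp|force'
python3 -m inch '[0,0.2,0,0, 0,0,0,0, 0,0,0,0, 0,0,0,0, 0,0,0,0]' |grep -E 'tcp|force'
python3 -m inch '[0,0.15,0,0, 0,0,0,0, 0,0,0,0, 0,0,0,0, 0,0,0,0]' |grep -E 'tcp|force'
python3 -m inch '[0.4,0,0,0, 0,0,0,0, 0,0,0,0, 0,0,0,0, 0,0,0,0]' |grep -E 'tcp|force'
python3 -m inch '[0.2,0,0,0, 0,0,0,0, 0,0,0,0, 0,0,0,0, 0,0,0,0]' |grep -E 'tcp|force'
```

```text
clock: 8.68
tcp_pos: [0.6219, 0.128, 0.0469]
orientation: [0.0, 0.766, 0.643, 0.0]
wrist_force: [0.9, 1.1, -1.9]
finger_gap: 0.0389
grip_force: 41.9
tcp_pos: [0.6292, 0.1268, 0.0463]
wrist_force: [-2.5, 1.4, -0.7]
grip_force: 42.6
tcp_pos: [0.6293, 0.1267, 0.0459]
wrist_force: [-5.5, 1.3, 0.4]
grip_force: 42.7
tcp_pos: [0.6294, 0.1267, 0.0457]
wrist_force: [-10.0, 2.6, 2.9]
grip_force: 42.9
tcp_pos: [0.6299, 0.1297, 0.0451]
wrist_force: [-8.8, -0.7, -0.2]
grip_force: 42.7
tcp_pos: [0.6301, 0.1309, 0.0449]
wrist_force: [-9.0, -2.2, -0.2]
grip_force: 42.6
```

```bash
python3 -m inch '[0.2,0,0,0, 0,0,0,0, 0,0,0,0, 0,0,0,0, 0,0,0,0]' |grep -E 'tcp|force'
python3 -m inch '[0,0,0.3,0, 0,0,0,0, 0,0,0,0, 0,0,0,0, 0,0,0,0]' |grep -E 'tcp|force'
python3 -m inch '[0,0,0.2,0, 0,0,0,0, 0,0,0,0, 0,0,0,0, 0,0,0,0]' |grep -E 'tcp|force'
python3 -m inch '[0.1,0,0.1,0, 0,0,0,0, 0,0,0,0, 0,0,0,0, 0,0,0,0]' |grep -E 'tcp|force'
```

```text
tcp_pos: [0.6302, 0.131, 0.0451]
wrist_force: [-9.5, -8.9, 1.6]
grip_force: 42.8
tcp_pos: [0.6301, 0.1309, 0.043]
wrist_force: [-12.3, -9.6, 6.8]
grip_force: 43.3
tcp_pos: [0.6301, 0.1309, 0.0415]
wrist_force: [-13.2, -8.7, 9.3]
grip_force: 43.7
tcp_pos: [0.6301, 0.131, 0.0411]
wrist_force: [-16.1, -12.2, 12.6]
grip_force: 44.3
```

```bash
python3 -m inch '[-0.2,-0.4,-0.2,0, 0,0,0,0, 0,0,0,0, 0,0,0,0, 0,0,0,0]' |grep -E 'tcp|force'
python3 -m inch '[0,0,0,0, 0,0,0,0, 0,0,0,0, 0,0,0,0, 0,0,0,0]' 0.4 |grep -E 'tcp|force|gap'
python3 -m inch '[0,0,-2,0, 0,0,-4,0, 0,0,-4,0, 0,0,-4,0, 0,0,-4,0]' |grep -E 'tcp|force|gap'
python3 -m inch '[-3.8,0,0,0, -3.8,0,0,0, 0,0,0,0, 0,0,0,0, 0,0,0,0]' 1|grep -E 'tcp|force|gap'
python3 -c "
from h import *
c=Cam('wrist'); im=c.shot('w5.png')
for b in bricks(c,im,.052): print(b,b[1]@EX,b[1]@EY)
print('want',596.5,240.3)"
```

```text
tcp_pos: [0.6292, 0.1311, 0.0424]
wrist_force: [-4.3, -8.6, 1.6]
grip_force: 42.8
tcp_pos: [0.6307, 0.1339, 0.0427]
wrist_force: [-0.1, -0.3, 0.4]
finger_gap: 0.0599
grip_force: 0.0
tcp_pos: [0.6299, 0.1339, 0.2243]
wrist_force: [1.5, 0.1, -0.6]
finger_gap: 0.0601
grip_force: 0.0
tcp_pos: [0.6171, 0.0588, 0.2223]
wrist_force: [-0.2, 1.3, -0.1]
finger_gap: 0.0856
grip_force: 0.0
(array([252.,  88.]), array([628.5, 133.9]), array([36.1, 46.3]), -9.9) 596.1199049608625 239.96357829773314
want 596.5 240.3
```

Brick 1 is snug, measured within 0.4 mm and 0.1°. Re-measuring the remaining bricks.

```bash
python3 -m inch '[-3.73,-0.49,0,0, -3.73,-0.49,0,0, -3.73,-0.49,0,0, -3.73,-0.49,0,0, -3.73,-0.49,0,0]' >/dev/null
python3 -m inch '[-3.73,-0.49,0,0, -3.73,-0.49,0,0, -3.73,-0.49,0,0, -3.73,-0.49,0,0, -3.73,-0.49,0,0]' >/dev/null
python3 -m inch '[0,0,0,0, 0,0,0,0, 0,0,0,0, 0,0,0,0, 0,0,0,0]' |grep tcp
python3 -c "
from h import *
c=Cam('wrist'); im=c.shot('w6.png'); p=tool()[1]
for b in bricks(c,im):
  a=np.radians(b[3]); d=b[1]/10-p[:2]*100; y=np.array([np.cos(a),np.sin(a)]); x=np.array([-y[1],y[0]])
  print(*b,'turn',round(yaw()-a,3),'then shift',d@x,d@y,100*p[2]-2.8)"
```

```text
tcp_pos: [0.5053, -0.2984, 0.2222]
[204. 247.] [ 439.5 -371.3] [39.2 49.2] -2.3 turn -0.13 then shift -7.53105509395155 -6.279765476034028 19.431776205043075
[190. 132.] [ 451.6 -253.2] [38.7 49.3] -2.1 turn -0.134 then shift 4.337318478120339 -5.529590349027837 19.431776205043075
[322.  95.] [ 578.1 -240.2] [38.  47.8] 21.6 turn -0.547 then shift 2.746060672618812 8.920370944809507 19.431776205043075
```

```bash
python3 -m inch '[0,0,0,-0.067, 0,0,0,-0.067, 2.17,-2.76,0,0, 2.17,-2.77,0,0, 0,0,2.4,0]' >/dev/null
python3 -m inch '[0,0,4,0, 0,0,4,0, 0,0,4,0, 0,0,3,0, 0,0,2,0]' >/dev/null
python3 -m inch '[0,0,0,0, 0,0,0,0, 0,0,0,0, 0,0,0,0, 0,0,0,0]' |grep -E 'tcp|force'
python3 -m inch '[0,0,0,0, 0,0,0,0, 0,0,0,0, 0,0,0,0, 0,0,0,0]' -1 40 |grep -E 'tcp|force|gap'
python3 -m inch '[0,0,0,0, 0,0,0,0, 0,0,0,0, 0,0,0,0, 0,0,0,0]' |grep -E 'tcp|force|gap'
python3 -m inch '[0,0,-2,0, 0,0,-4,0, 0,0,-4,0, 0,0,-2,0.067, 0,0,0,0.067]' 
python3 -m inch '[0,0,0,0, 0,0,0,0, 0,0,0,0, 0,0,0,0, 0,0,0,0]' |grep -E 'tcp|force'
python3 -c "
from h import *
print(np.degrees(yaw())); p=tool()[1]
P=.587*EX+(.2403-.05-.006)*EY; print(P,go(*P,.06))
c=Cam('wrist'); im=c.shot('w7.png')
for b in bricks(c,im,p[2]-.029+.04)[:1]: print(b, go(*b[1]/1000))"
```

```text
tcp_pos: [0.4524, -0.2555, 0.0302]
wrist_force: [0.2, 0.2, 0.1]
grip_force: 0.0
tcp_pos: [0.4515, -0.255, 0.0289]
wrist_force: [-0.1, 1.1, 4.2]
finger_gap: 0.0394
grip_force: 41.6
tcp_pos: [0.4515, -0.255, 0.0289]
wrist_force: [-0.4, -0.4, 6.0]
finger_gap: 0.0394
grip_force: 41.7
clock: 17.95
tcp_pos: [0.4533, -0.2565, 0.1532]
orientation: [0.004, 0.767, 0.642, 0.001]
wrist_force: [0.9, 0.4, -2.2]
finger_gap: 0.0392
grip_force: 41.3
tcp_pos: [0.4503, -0.2542, 0.1471]
wrist_force: [-0.2, 0.1, -1.6]
grip_force: 41.3
-9.87517397895826
[0.60994571 0.08063327] [35.71 10.    8.73]
(array([254., 265.]), array([ 448.8, -257.9]), array([39.5, 59.8]), -9.8) [-0.38 -0.1  -0.  ]
```

```bash
python3 -m inch '[3.55,1,0,0, 3.55,1,0,0, 3.55,1,0,0, 3.55,1,0,0, 3.55,1,0,0]' >/dev/null
python3 -m inch '[3.55,1,0,0, 3.55,1,0,0, 3.55,1,0,0, 3.55,1,0,0, 3.55,1,0,0]' >/dev/null
python3 -m inch '[0,0,3,0, 0,0,3,0, 0,0,2.5,0, 0,0,0,0, 0,0,0,0]' |grep -E 'tcp|force'
python3 -m inch '[0,0,0,0, 0,0,0,0, 0,0,0,0, 0,0,0,0, 0,0,0,0]' |grep -E 'tcp|force'
python3 -c "
from h import *
s,p,r=tool();print(np.degrees(yaw()),p[:2]@EX,p[:2]@EY); c=Cam('wrist'); im=c.shot('w8.png')"
```

```text
tcp_pos: [0.6088, 0.0779, 0.0615]
wrist_force: [0.8, 0.2, -0.8]
grip_force: 41.2
tcp_pos: [0.6114, 0.0777, 0.0645]
wrist_force: [-0.7, 0.8, -2.5]
grip_force: 41.2
-9.924745140371153 0.5888966692277917 0.18162501910766118
```

View pics/w8.png

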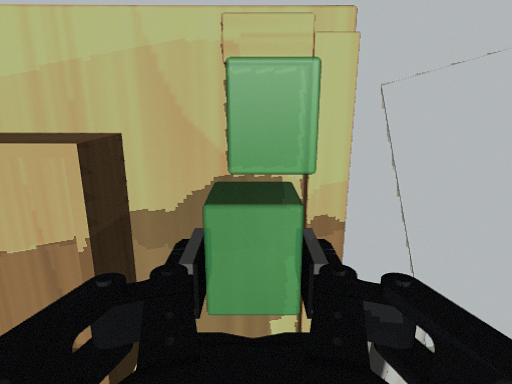

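The held brick at (252,247) sits just short of and right of the seated one at (273,115). Lowering and pushing in.

```bash
python3 -m inch '[0,0,1,0, 0,0,1,0, 0,0,0,0, 0,0,0,0, 0,0,0,0]' |grep -E 'tcp|force'
python3 -m inch '[0,0.4,0,0, 0,0.4,0,0, 0,0,0,0, 0,0,0,0, 0,0,0,0]' |grep -E 'tcp|force'
python3 -m inch '[0,0.35,0,0, 0,0,0,0, 0,0,0,0, 0,0,0,0, 0,0,0,0]' |grep -E 'tcp|force'
python3 -m inch '[0.4,0,0,0, 0.2,0,0,0, 0,0,0,0, 0,0,0,0, 0,0,0,0]' |grep -E 'tcp|force'
python3 -m inch '[0.3,0,0,0, 0,0,0,0, 0,0,0,0, 0,0,0,0, 0,0,0,0]' |grep -E 'tcp|force'
python3 -c "
from h import *
s,p,r=tool();print(np.degrees(yaw()),p[:2]@EX,p[:2]@EY)"
```

```text
tcp_pos: [0.6099, 0.0779, 0.0426]
wrist_force: [0.3, -0.1, -1.5]
grip_force: 41.3
tcp_pos: [0.6186, 0.0764, 0.0433]
wrist_force: [-0.2, 0.1, -1.5]
grip_force: 41.2
tcp_pos: [0.6204, 0.0761, 0.0429]
wrist_force: [-4.7, 0.7, 0.2]
grip_force: 42.0
tcp_pos: [0.6214, 0.0817, 0.0426]
wrist_force: [-4.7, -1.1, -1.9]
grip_force: 41.7
tcp_pos: [0.6215, 0.0825, 0.0426]
wrist_force: [-6.2, -6.7, -0.4]
grip_force: 41.9
-9.986960223291993 0.598102478548858 0.1881760505588214
```

Contact on both faces. Press a bit more, seat it, relax, release.

```bash
python3 -m inch '[0,0.2,0.2,0, 0,0,0,0, 0,0,0,0, 0,0,0,0, 0,0,0,0]' |grep -E 'tcp|force'
python3 -m inch '[0.1,0,0.2,0, 0,0,0,0, 0,0,0,0, 0,0,0,0, 0,0,0,0]' |grep -E 'tcp|force'
python3 -m inch '[-0.2,-0.35,-0.15,0, 0,0,0,0, 0,0,0,0, 0,0,0,0, 0,0,0,0]' |grep -E 'tcp|force'
python3 -m inch '[0,0,0,0, 0,0,0,0, 0,0,0,0, 0,0,0,0, 0,0,0,0]' 0.4 |grep -E 'tcp|force|gap'
python3 -m inch '[0,0,-2,0, 0,0,-4,0, 0,0,-4,0, 0,0,-4,0, 0,0,-4,0]' |grep -E 'tcp|force|gap'
python3 -m inch '[-3.8,0,0,0, -3.8,0,0,0, 0,0,0,0, 0,0,0,0, 0,0,0,0]' 1|grep -E 'tcp|force|gap'
python3 -c "
from h import *
c=Cam('wrist'); im=c.shot('w9.png')
print(np.round(c.proj([list(x*EX+y*EY)+[.052] for x in(.6165,.5765) for y in (.2653,.2153,.1653)])))
for b in bricks(c,im,.052): print(b,b[1]@EX,b[1]@EY)
cv2.imwrite('pics/w9c.png',cv2.resize(im[0:200,180:380],None,fx=3,fy=3))"
```

```text
tcp_pos: [0.6216, 0.0825, 0.041]
wrist_force: [-12.3, -7.4, 6.9]
grip_force: 42.7
tcp_pos: [0.6216, 0.0825, 0.041]
wrist_force: [-17.1, -10.0, 17.7]
grip_force: 44.2
tcp_pos: [0.6215, 0.0825, 0.0413]
wrist_force: [-6.3, -5.4, 3.9]
grip_force: 42.5
tcp_pos: [0.6224, 0.0842, 0.041]
wrist_force: [-0.7, -0.2, -0.3]
finger_gap: 0.0598
grip_force: 0.0
tcp_pos: [0.6217, 0.0842, 0.2227]
wrist_force: [1.3, 0.6, -0.0]
finger_gap: 0.0597
grip_force: 0.0
tcp_pos: [0.6087, 0.0092, 0.2206]
wrist_force: [-0.6, 0.6, -0.2]
finger_gap: 0.0854
grip_force: 0.0
[[277.  -9.]
 [276.  57.]
 [275. 117.]
 [228.  -9.]
 [229.  57.]
 [230. 117.]]
(array([252.,  27.]), array([628. , 131.6]), array([36.8, 41.9]), -9.9) 596.0227872284278 237.61186229743743
```

View pics/w9c.png

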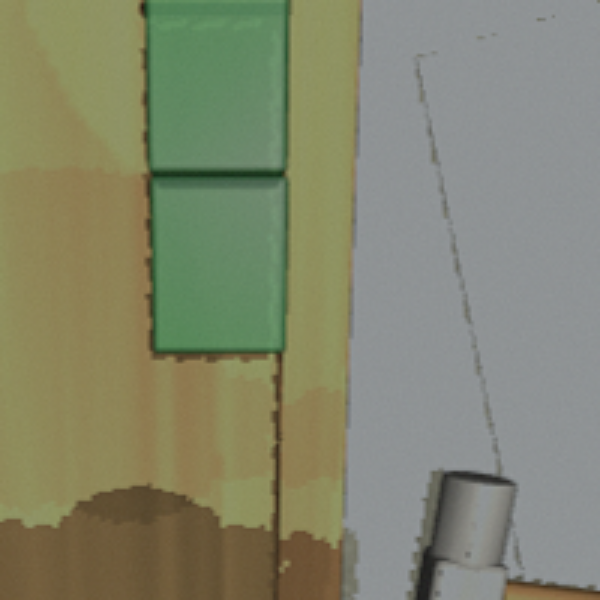

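The crop shows two bricks flush along the batten and butted, with the seam at crop row 173 and the end edge at 350, as predicted. Next brick.

```bash
python3 -m inch '[-4,-0.6,0,0, -4,-0.6,0,0, -4,-0.6,0,0, -4,-0.6,0,0, -4,-0.6,0,0]' >/dev/null
python3 -m inch '[-4,-0.6,0,0, -4,-0.6,0,0, -4,-0.6,0,0, 0,0,0,0, 0,0,0,0]' >/dev/null
python3 -m inch '[0,0,0,0, 0,0,0,0, 0,0,0,0, 0,0,0,0, 0,0,0,0]' |grep tcp
cat >> h.py <<'E'
def find():
  c=Cam('wrist'); im=c.shot(); p=tool()[1]
  for b in bricks(c,im):
    a=np.radians(b[3]); d=b[1]/10-p[:2]*100; y=np.array([np.cos(a),np.sin(a)]); x=np.array([-y[1],y[0]])
    print(*b,'turn',round(yaw()-a,3),'then shift',np.round([d@x,d@y,100*p[2]-2.8],2))
E
python3 -c "
from h import *
find()"
```

```text
tcp_pos: [0.5069, -0.2967, 0.2209]
[202. 249.] [ 439.5 -371.2] [39.1 49.4] -2.8 turn -0.123 then shift [-7.75 -6.36 19.29]
[320.  97.] [ 578.3 -240.1] [37.9 47.9] 20.9 turn -0.536 then shift [ 2.76  8.7  19.29]
```

```bash
python3 -m inch '[0,0,0,-0.107, 0,0,0,-0.107, 0,0,0,-0.107, 0,0,0,-0.107, 0,0,0,-0.108]' >/dev/null
python3 -m inch '[0.92,2.9,0,0, 0.92,2.9,0,0, 0.92,2.9,0,0, 0,0,1.3,0, 0,0,3,0]' >/dev/null
python3 -m inch '[0,0,4,0, 0,0,4,0, 0,0,3,0, 0,0,2,0, 0,0,2,0]' >/dev/null
python3 -m inch '[0,0,0,0, 0,0,0,0, 0,0,0,0, 0,0,0,0, 0,0,0,0]' |grep -E 'tcp|force'
python3 -m inch '[0,0,0,0, 0,0,0,0, 0,0,0,0, 0,0,0,0, 0,0,0,0]' -1 40 |grep -E 'tcp|force|gap'
python3 -m inch '[0,0,0,0, 0,0,0,0, 0,0,0,0, 0,0,0,0, 0,0,0,0]' |grep -E 'tcp|force|gap'
python3 -m inch '[0,0,-2,0, 0,0,-4,0, 0,0,-4,0, 0,0,-2,0, 0,0,0,0]'  >/dev/null
python3 -m inch '[0,0,0,0.107, 0,0,0,0.107, 0,0,0,0.107, 0,0,0,0.107, 0,0,0,0.108]' >/dev/null
python3 -m inch '[0,0,0,0, 0,0,0,0, 0,0,0,0, 0,0,0,0, 0,0,0,0]' |grep -E 'tcp|force'
python3 -c "
from h import *
print(np.degrees(yaw())); p=tool()[1]
P=.587*EX+(.2403-.10-.007)*EY; print(P,go(*P,.065))
c=Cam('wrist'); im=c.shot('w10.png')
for b in bricks(c,im,p[2]-.029+.04): print(b, go(*b[1]/1000))"
```

```text
tcp_pos: [0.5792, -0.2418, 0.0297]
wrist_force: [0.4, -1.1, -0.1]
grip_force: 0.0
tcp_pos: [0.5784, -0.2413, 0.0283]
wrist_force: [0.3, -0.3, 2.1]
finger_gap: 0.0394
grip_force: 42.4
tcp_pos: [0.5784, -0.2414, 0.0283]
wrist_force: [0.2, 0.0, 6.0]
finger_gap: 0.0391
grip_force: 42.5
tcp_pos: [0.5778, -0.2411, 0.1474]
wrist_force: [-0.1, -0.2, -2.1]
grip_force: 41.8
-9.8477867217432
[0.60117732 0.03039269] [27.15 -2.33  8.25]
(array([125., 366.]), array([ 512.4, -280.3]), array([ 7.1, 23.3]), -50.0) [-4.98 -5.78  0.  ]
(array([253., 261.]), array([ 576.9, -240.7]), array([39.6, 49.2]), -9.8) [ 0.03 -0.1   0.  ]
```

```bash
python3 -m inch '[3.87,-0.33,0,0, 3.87,-0.33,0,0, 3.87,-0.33,0,0, 3.87,-0.33,0,0, 3.87,-0.33,0,0]' >/dev/null
python3 -m inch '[3.87,-0.33,0,0, 3.87,-0.33,0,0, 0,0,0,0, 0,0,0,0, 0,0,0,0]' >/dev/null
python3 -m inch '[0,0,3,0, 0,0,3,0, 0,0,2.2,0, 0,0,0,0, 0,0,0,0]' |grep -E 'tcp|force'
python3 -m inch '[0,0,0,0, 0,0,0,0, 0,0,0,0, 0,0,0,0, 0,0,0,0]' |grep -E 'tcp|force'
python3 -c "
from h import *
s,p,r=tool();print(np.degrees(yaw()),p[:2]@EX,p[:2]@EY)"
```

```text
tcp_pos: [0.6006, 0.0282, 0.0648]
wrist_force: [-0.1, -0.3, -2.2]
grip_force: 41.6
tcp_pos: [0.6024, 0.0296, 0.0668]
wrist_force: [-0.1, 0.0, -1.3]
grip_force: 41.6
-9.909987109560706 0.5883775476283092 0.13276450730054978
```

```bash
python3 -m inch '[0,0,1.2,0, 0,0,1.1,0, 0,0,0,0, 0,0,0,0, 0,0,0,0]' |grep -E 'tcp|force'
python3 -m inch '[0,0.4,0,0, 0,0.4,0,0, 0,0.35,0,0, 0,0,0,0, 0,0,0,0]' |grep -E 'tcp|force'
python3 -m inch '[0.3,0,0,0, 0.3,0,0,0, 0.2,0,0,0, 0,0,0,0, 0,0,0,0]' |grep -E 'tcp|force'
python3 -m inch '[0.2,0,0,0, 0,0,0,0, 0,0,0,0, 0,0,0,0, 0,0,0,0]' |grep -E 'tcp|force'
python3 -c "
from h import *
s,p,r=tool();print(np.degrees(yaw()),p[:2]@EX,p[:2]@EY)"
```

```text
tcp_pos: [0.6017, 0.0298, 0.0428]
wrist_force: [-0.7, 0.6, -1.8]
grip_force: 41.7
tcp_pos: [0.6119, 0.0279, 0.0428]
wrist_force: [-6.4, 0.7, 1.3]
grip_force: 42.5
tcp_pos: [0.613, 0.0342, 0.0423]
wrist_force: [-5.5, -5.9, -0.3]
grip_force: 42.1
tcp_pos: [0.613, 0.0343, 0.0424]
wrist_force: [-6.3, -11.7, 1.4]
grip_force: 42.3
-10.034767358059092 0.5980190647974427 0.1391650546527589
```

```bash
python3 -m inch '[0,0.2,0.2,0, 0,0,0,0, 0,0,0,0, 0,0,0,0, 0,0,0,0]' |grep -E 'tcp|force'
python3 -m inch '[0,0,0.2,0, 0,0,0,0, 0,0,0,0, 0,0,0,0, 0,0,0,0]' |grep -E 'tcp|force'
python3 -m inch '[-0.2,-0.35,-0.15,0, 0,0,0,0, 0,0,0,0, 0,0,0,0, 0,0,0,0]' |grep -E 'tcp|force'
python3 -m inch '[0,0,0,0, 0,0,0,0, 0,0,0,0, 0,0,0,0, 0,0,0,0]' 0.4 |grep -E 'tcp|force|gap'
python3 -m inch '[0,0,-2,0, 0,0,-4,0, 0,0,-4,0, 0,0,-4,0, 0,0,-4,0]' >/dev/null
python3 -m inch '[-3.8,0,0,0, -3.8,0,0,0, 0,0,0,0, 0,0,0,0, 0,0,0,0]' 1|grep -E 'tcp|force|gap'
python3 -c "
from h import *
c=Cam('wrist'); im=c.shot('w11.png')
q=c.proj([list(x*EX+y*EY)+[.052] for x in(.6165,.5765) for y in (.2153,.1653,.1153)]).round(); print(q.tolist())
for b in bricks(c,im,.052): print(b,b[1]@EX,b[1]@EY)
g=im[:,:,1].astype(int); print(g[int(q[1][1])-6:int(q[1][1])+7,252],g[int(q[2][1])-6:int(q[2][1])+7,252])"
python3 -m inch '[-4,-0.8,0,0, -4,-0.8,0,0, -4,-0.8,0,0, -4,-0.8,0,0, -4,-0.8,0,0]' >/dev/null
python3 -m inch '[-3.5,-0.8,0,0, -3.5,-0.8,0,0, 0,0,0,0, 0,0,0,0, 0,0,0,0]' >/dev/null
python3 -m inch '[0,0,0,0, 0,0,0,0, 0,0,0,0, 0,0,0,0, 0,0,0,0]' |grep tcp
python3 -c "
from h import *
find()"
```

```text
tcp_pos: [0.6131, 0.0342, 0.0408]
wrist_force: [-13.1, -10.6, 7.6]
grip_force: 43.1
tcp_pos: [0.6131, 0.0343, 0.0403]
wrist_force: [-17.1, -11.1, 17.1]
grip_force: 44.3
tcp_pos: [0.613, 0.0342, 0.041]
wrist_force: [-4.9, -6.1, 3.3]
grip_force: 42.7
tcp_pos: [0.6136, 0.0361, 0.0405]
wrist_force: [-0.4, -0.1, 0.6]
finger_gap: 0.0598
grip_force: 0.0
tcp_pos: [0.5999, -0.0389, 0.2201]
wrist_force: [-0.1, -0.5, -0.1]
finger_gap: 0.0856
grip_force: 0.0
[[278.0, -8.0], [276.0, 58.0], [275.0, 118.0], [228.0, -8.0], [230.0, 58.0], [231.0, 118.0]]
(array([253.,  31.]), array([619.8,  80.7]), array([36.8, 38.3]), -9.9) 596.6960819581805 186.05997897386828
[132 132 130 133 130 109  69  41  66  93 102 106 126] [129 131 132 132 130 121  78  49  78 107 124 119 121]
tcp_pos: [0.4987, -0.2947, 0.2204]
[211. 250.] [ 439.8 -371.3] [39.5 49.2] -2.6 turn -0.127 then shift [-7.9  -5.52 19.23]
```

```bash
python3 -m inch '[0,0,0,-0.063, 0,0,0,-0.064, -2.63,-1.84,0,0, -2.63,-1.84,0,0, -2.63,-1.84,0,0]' 0.6 >/dev/null
python3 -m inch '[0,0,2.2,0, 0,0,4,0, 0,0,4,0, 0,0,3,0, 0,0,2,0]' >/dev/null
python3 -m inch '[0,0,2,0, 0,0,2,0, 0,0,0,0, 0,0,0,0, 0,0,0,0]' >/dev/null
python3 -m inch '[0,0,0,0, 0,0,0,0, 0,0,0,0, 0,0,0,0, 0,0,0,0]' |grep -E 'tcp|force'
python3 -m inch '[0,0,0,0, 0,0,0,0, 0,0,0,0, 0,0,0,0, 0,0,0,0]' -1 40 |grep -E 'tcp|force|gap'
python3 -m inch '[0,0,0,0, 0,0,0,0, 0,0,0,0, 0,0,0,0, 0,0,0,0]' |grep -E 'tcp|force|gap'
python3 -m inch '[0,0,-2,0, 0,0,-4,0, 0,0,-4,0, 0,0,-2,0.063, 0,0,0,0.064]'  >/dev/null
python3 -m inch '[0,0,0,0, 0,0,0,0, 0,0,0,0, 0,0,0,0, 0,0,0,0]' |grep -E 'tcp|force'
python3 -c "
from h import *
print(np.degrees(yaw())); p=tool()[1]
P=.587*EX+(.2403-.15-.007)*EY; print(P,go(*P,.065))
c=Cam('wrist'); im=c.shot('w12.png')
for b in bricks(c,im,p[2]-.029+.04): print(b, go(*b[1]/1000))"
```

```text
tcp_pos: [0.4398, -0.3718, 0.0288]
wrist_force: [-0.1, 0.8, 0.3]
grip_force: 0.0
tcp_pos: [0.4399, -0.3719, 0.0286]
wrist_force: [0.3, 0.6, 3.0]
finger_gap: 0.0392
grip_force: 42.1
tcp_pos: [0.4398, -0.3719, 0.0286]
wrist_force: [1.3, 0.9, 5.0]
finger_gap: 0.039
grip_force: 42.3
tcp_pos: [0.4389, -0.371, 0.1469]
wrist_force: [-0.7, 0.0, -2.2]
grip_force: 41.6
-9.876042908009019
[ 0.59258087 -0.01886277] [37.31  9.12  8.23]
(array([251., 258.]), array([ 438.1, -370.8]), array([39.6, 48.7]), -9.8) [ 0.02 -0.1   0.  ]
```

```bash
python3 -m inch '[3.73,0.91,0,0, 3.73,0.91,0,0, 3.73,0.91,0,0, 3.73,0.91,0,0, 3.73,0.91,0,0]' >/dev/null
python3 -m inch '[3.73,0.91,0,0, 3.73,0.91,0,0, 3.73,0.91,0,0, 3.73,0.91,0,0, 3.7,0.91,0,0]' >/dev/null
python3 -m inch '[0,0,3,0, 0,0,3,0, 0,0,2.2,0, 0,0,0,0, 0,0,0,0]' >/dev/null
python3 -m inch '[0,0,0,0, 0,0,0,0, 0,0,0,0, 0,0,0,0, 0,0,0,0]' |grep -E 'tcp|force'
python3 -m inch '[0,0,1.2,0, 0,0,1.1,0, 0,0,0,0, 0,0,0,0, 0,0,0,0]' |grep -E 'tcp|force'
python3 -c "
from h import *
s,p,r=tool();print(np.degrees(yaw()),p[:2]@EX,p[:2]@EY)"
```

```text
tcp_pos: [0.594, -0.0205, 0.0674]
wrist_force: [-0.6, -0.2, -1.6]
grip_force: 41.4
tcp_pos: [0.5932, -0.0201, 0.0433]
wrist_force: [0.2, -0.3, -1.9]
grip_force: 41.5
-9.913236674274435 0.5878596632638196 0.082146404418347
```

```bash
python3 -m inch '[0,0.4,0,0, 0,0.4,0,0, 0,0.35,0,0, 0,0,0,0, 0,0,0,0]' |grep -E 'tcp|force'
python3 -m inch '[0.3,0,0,0, 0.3,0,0,0, 0.2,0,0,0, 0,0,0,0, 0,0,0,0]' |grep -E 'tcp|force'
python3 -m inch '[0.2,0,0,0, 0,0,0,0, 0,0,0,0, 0,0,0,0, 0,0,0,0]' |grep -E 'tcp|force'
python3 -c "
from h import *
s,p,r=tool();print(np.degrees(yaw()),p[:2]@EX,p[:2]@EY)"
```

```text
tcp_pos: [0.6032, -0.0218, 0.0432]
wrist_force: [-5.1, 1.1, 1.0]
grip_force: 42.4
tcp_pos: [0.6045, -0.0146, 0.0428]
wrist_force: [-5.0, -3.0, -2.7]
grip_force: 41.9
tcp_pos: [0.6045, -0.0146, 0.0428]
wrist_force: [-6.4, -8.9, -0.5]
grip_force: 42.0
-10.00362660805752 0.5979694781429103 0.08958315683898804
```

```bash
python3 -m inch '[0.1,0.2,0.2,0, 0,0,0,0, 0,0,0,0, 0,0,0,0, 0,0,0,0]' |grep -E 'tcp|force'
python3 -m inch '[0,0,0.2,0, 0,0,0,0, 0,0,0,0, 0,0,0,0, 0,0,0,0]' |grep -E 'tcp|force'
python3 -m inch '[-0.2,-0.35,-0.15,0, 0,0,0,0, 0,0,0,0, 0,0,0,0, 0,0,0,0]' |grep -E 'tcp|force'
python3 -m inch '[0,0,0,0, 0,0,0,0, 0,0,0,0, 0,0,0,0, 0,0,0,0]' 0.4 |grep -E 'tcp|force|gap'
python3 -m inch '[0,0,-2,0, 0,0,-4,0, 0,0,-4,0, 0,0,-4,0, 0,0,-4,0]' >/dev/null
python3 -m inch '[0,-3,-2,0, 0,-3,-2,0, 0,0,0,0, 0,0,0,0, 0,0,0,0]' 1|grep -E 'tcp|force|gap'
python3 -c "
from h import *
c=Cam('wrist'); im=c.shot('w13.png'); im=c.shot('w13.png')
print(tool()[1])
q=c.proj([list(x*EX+y*EY)+[.052] for x in(.6165,.5765) for y in (.2653,.2153,.1653,.1153,.0653)]).round(); print(q.tolist())
for b in bricks(c,im,.052): print(b,b[1]@EX,b[1]@EY)"
```

```text
tcp_pos: [0.6046, -0.0146, 0.0415]
wrist_force: [-13.5, -10.4, 8.8]
grip_force: 43.1
tcp_pos: [0.6045, -0.0146, 0.0406]
wrist_force: [-16.8, -10.6, 16.3]
grip_force: 44.1
tcp_pos: [0.6044, -0.0146, 0.0414]
wrist_force: [-5.9, -5.6, 2.6]
grip_force: 42.5
tcp_pos: [0.6053, -0.0128, 0.041]
wrist_force: [-0.3, 0.9, 0.1]
finger_gap: 0.06
grip_force: 0.0
tcp_pos: [0.5461, -0.0027, 0.2607]
wrist_force: [0.1, -0.4, 1.1]
finger_gap: 0.0854
grip_force: 0.0
[ 0.54592308 -0.00274926  0.25945883]
[[340.0, -23.0], [336.0, 37.0], [332.0, 92.0], [329.0, 142.0], [326.0, 189.0], [296.0, -23.0], [294.0, 37.0], [292.0, 92.0], [291.0, 142.0], [289.0, 189.0]]
(array([315.,  66.]), array([621.4,  84.1]), array([38. , 45.7]), -9.9) 597.6876979390781 189.68443724324158
```

View pics/w13.png

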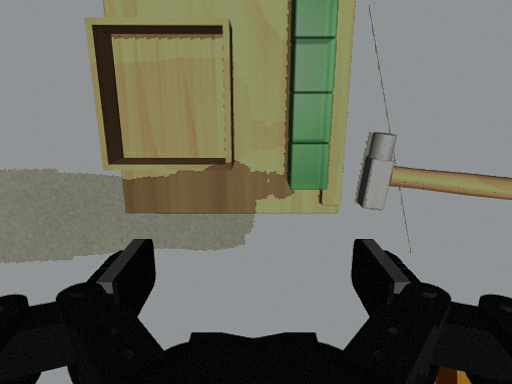

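The wrist view shows all four bricks in one closed row along the batten, from rows 0 to 189 at columns 290-335, with the hammer untouched at (378,170). Now the cup.

```bash
python3 -m inch '[3.7,-1.4,0,0, 3.7,-1.4,0,0, 3.7,-1.4,0,0, 3.7,-1.4,0,0, 3.7,-1.4,0,0]' >/dev/null
python3 -m inch '[3.7,-1.4,0,0, 3.7,-1.4,0,0, 3.7,-1.4,0,0, 0,0,0,0, 0,0,0,0]' >/dev/null
python3 -m inch '[0,0,0,0, 0,0,0,0, 0,0,0,0, 0,0,0,0, 0,0,0,0]' |grep -E "clock|tcp"
python3 -c "
from h import *
c=Cam('wrist'); im=c.shot('w14.png'); print(c.plane([[252,189]],.084), c.t)"
```

```text
clock: 47.62
tcp_pos: [0.4868, 0.3071, 0.2609]
[[0.48160894 0.28972224]] [0.49731255 0.3714367  0.39368807]
```

View pics/w14.png

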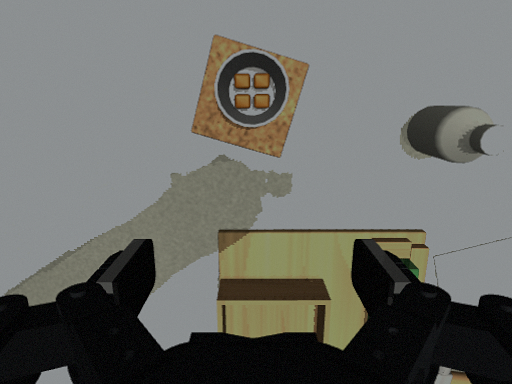

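The cup's rim ellipse is centred near (251.5, 88), with nuggets inside. The bottle is at (450,130), well clear. Computing the cup position and the real fingertip depth from this picture.

```bash
python3 -c "
from h import *
c=Cam('wrist'); s,p,r=tool()
im=cv2.imread('pics/w14.png'); hsv=cv2.cvtColor(im,cv2.COLOR_BGR2HSV)
m=cv2.inRange(hsv,(8,90,60),(22,255,255)); m[180:]=0
x=np.vstack([k for k in cv2.findContours(m,cv2.RETR_EXTERNAL,cv2.CHAIN_APPROX_NONE)[0] if cv2.contourArea(k)>50])
w=(c.plane(x.astype(float),.004)*1000).astype(np.float32); print('mat',cv2.minAreaRect(w))
# rim: bright low-sat ring on mat
g=cv2.cvtColor(im,cv2.COLOR_BGR2GRAY)
print('row88',g[88,205:300].tolist()); print('col251',g[38:138,251].tolist())
for px,y in(((155,240),-.0426),((353,240),.0426)):
  u=cv2.undistortPoints(np.array([[px]],float),c.K,c.D).ravel(); d=r.T@c.R@np.r_[u,1]; o=r.T@(c.t-p); k=(y-o[1])/d[1]; print('tip in tool',o+k*d)
print('rim est',c.plane([[251.5,88]],.084))
"
```

```text
mat ((491.7842102050781, 374.92352294921875), (109.04366302490234, 108.77267456054688), 63.86244583129883)
row88 [108, 114, 114, 113, 118, 120, 120, 117, 112, 126, 139, 148, 102, 38, 41, 48, 45, 45, 44, 45, 45, 42, 40, 55, 121, 147, 143, 147, 118, 93, 81, 59, 50, 43, 38, 39, 32, 35, 35, 31, 29, 36, 34, 46, 101, 139, 130, 114, 118, 92, 55, 47, 49, 47, 46, 46, 49, 47, 49, 47, 47, 51, 79, 123, 146, 141, 146, 121, 89, 85, 64, 37, 40, 40, 40, 38, 39, 42, 42, 38, 36, 110, 146, 146, 130, 112, 113, 106, 103, 108, 113, 118, 119, 119, 119]
col251 [141, 144, 142, 144, 144, 144, 144, 127, 101, 107, 113, 126, 146, 129, 81, 29, 32, 31, 38, 34, 37, 34, 34, 35, 33, 33, 33, 34, 43, 81, 111, 108, 122, 148, 143, 145, 144, 146, 146, 142, 129, 125, 127, 133, 151, 150, 150, 139, 110, 132, 130, 133, 144, 144, 142, 145, 145, 145, 142, 130, 128, 113, 110, 104, 104, 109, 136, 136, 149, 148, 146, 143, 144, 143, 142, 144, 139, 100, 55, 61, 57, 60, 60, 59, 59, 64, 103, 148, 136, 62, 65, 107, 108, 109, 110, 106, 106, 105, 111, 112]
tip in tool [ 0.00793569 -0.0426     -0.00340532]
tip in tool [ 0.00671645  0.0426     -0.00034704]
rim est [[0.497471   0.38280617]]
```

The open tips lie about 2 mm behind the TCP. Moves only allow yaw, so I'll pour in stages:
1. Grip the cup by the rim with the fingertips.
2. Lay it on its side inside the bed, with the foot braced by the left wall.
3. Regrip it behind mid-length and tip the mouth down against the right wall.

First the grasp.

```bash
python3 -m inch '[3.81,-0.12,0,0, 3.81,-0.12,0,0, 0,0,0,0, 0,0,0,0, 0,0,0,0]' 1 >/dev/null
python3 -m inch '[0,0,4,0, 0,0,4,0, 0,0,3,0, 0,0,0,0, 0,0,0,0]' |grep -E "clock|tcp"
python3 -m inch '[0,0,0,0, 0,0,0,0, 0,0,0,0, 0,0,0,0, 0,0,0,0]' |grep -E "clock|tcp"
python3 -c "
from h import *
c=Cam('wrist'); s,p,r=tool(); im=c.shot('w15.png')
print(go(.4975,.3826,.072),yaw())
th=np.linspace(0,2*np.pi,72,endpoint=False)
g=cv2.cvtColor(im,cv2.COLOR_BGR2GRAY)
e=c.proj([[.4975,.3826,.084]]); print(e)
# columns of rim at row of centre
q=c.proj(np.c_[.4975+.034*np.cos(th),.3826+.034*np.sin(th),np.full(72,.084)]); print(q[:,0].min(),q[:,0].max(),q[:,1].min(),q[:,1].max())
y=int(e[0,1]); print(y,g[y-40,150:350:2].tolist()); x=int(e[0,0]); print(g[int(q[:,1].min())-12:int(q[:,1].min())+12,x].tolist())
"
```

```text
clock: 48.5
tcp_pos: [0.4959, 0.3819, 0.15]
clock: 48.92
tcp_pos: [0.4976, 0.384, 0.1522]
[-0.14  0.02  7.98] -0.17297215990661816
[[254.48771492 208.11639186]]
201.6637769763281 307.30357994491396 155.71368572370883 256.35184227180326
208 [145, 143, 142, 144, 145, 143, 143, 144, 144, 144, 144, 142, 144, 145, 144, 141, 143, 142, 142, 143, 119, 116, 112, 96, 111, 109, 108, 55, 63, 64, 63, 54, 52, 46, 46, 47, 48, 134, 147, 142, 120, 27, 57, 66, 69, 74, 72, 73, 74, 76, 51, 112, 119, 63, 47, 72, 71, 74, 73, 76, 77, 79, 75, 43, 97, 140, 145, 147, 134, 82, 111, 124, 117, 114, 116, 112, 94, 90, 101, 110, 110, 108, 115, 123, 117, 97, 138, 145, 145, 142, 144, 145, 142, 144, 144, 143, 145, 143, 143, 144]
[108, 110, 108, 107, 100, 77, 40, 43, 46, 48, 44, 46, 42, 41, 51, 96, 149, 147, 141, 114, 147, 146, 137, 89]
```

```bash
python3 -m inch '[0,0,3,0, 0,0,3,0, 0,0,2,0, 0,0,0,0, 0,0,0,0]' |grep -E "tcp|wrist"
python3 -m inch '[0,0,0,0, 0,0,0,0, 0,0,0,0, 0,0,0,0, 0,0,0,0]' -1 25 |grep -E "tcp|force|gap"
python3 -m inch '[0,0,0,0, 0,0,0,0, 0,0,0,0, 0,0,0,0, 0,0,0,0]' |grep -E "tcp|force|gap"
python3 -m inch '[0,0,-2,0, 0,0,-3,0, 0,0,-3,0, 0,0,-2,0, 0,0,0,0]' |grep -E "tcp|force|gap"
python3 -m inch '[0,0,0,0, 0,0,0,0, 0,0,0,0, 0,0,0,0, 0,0,0,0]' |grep -E "clock|tcp|force|gap"
python3 -c "
from h import *
Cam('side').shot('s1.png'); c=Cam('wrist');c.shot('w16.png'); s,p,r=tool()
P=.448*EX+.190*EY; print(P,go(*P,.2),np.degrees(yaw()))
print(Cam('side').proj([p]))
a=cv2.imread('pics/s1.png')[60:180,170:290]; b=cv2.imread('pics/w16.png')
cv2.imwrite('pics/m1.png',np.hstack([cv2.resize(a,(384,384),interpolation=cv2.INTER_CUBIC),cv2.resize(b,(416,312))[:,:].repeat(1,0) if 0 else cv2.copyMakeBorder(cv2.resize(b,(416,312)),0,72,0,0,cv2.BORDER_CONSTANT)]))
"
```

```text
tcp_pos: [0.4961, 0.3832, 0.07]
wrist_force: [0.4, 0.7, 0.5]
tcp_pos: [0.4986, 0.3845, 0.0731]
wrist_force: [0.8, 0.6, 7.1]
finger_gap: 0.0652
grip_force: 28.4
tcp_pos: [0.4986, 0.3845, 0.0731]
wrist_force: [1.6, -0.5, 5.6]
finger_gap: 0.0653
grip_force: 28.4
tcp_pos: [0.4993, 0.3851, 0.1766]
wrist_force: [0.7, 0.1, -0.5]
finger_gap: 0.0647
grip_force: 28.9
clock: 51.05
tcp_pos: [0.4963, 0.3832, 0.1693]
wrist_force: [-0.3, 0.2, -1.8]
finger_gap: 0.0649
grip_force: 28.9
[0.47399551 0.11014654] [-27.31   2.47  -2.99] -9.913249122375916
[[224.73802558  83.14119592]]
```

View pics/m1.png

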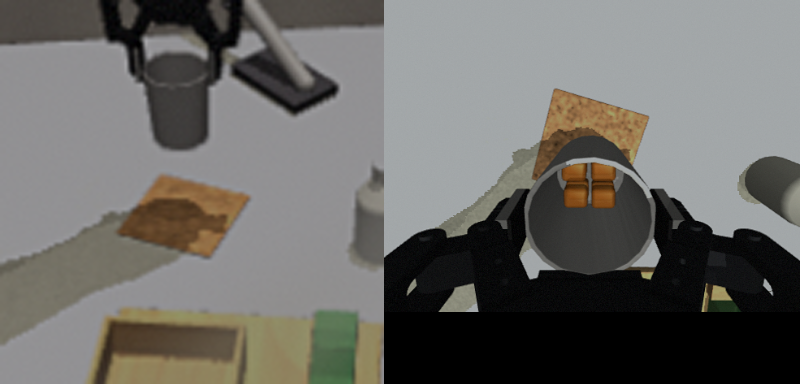

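The cup is held upright by its rim, with the nuggets inside in two layers. Carrying it over the bed next to the left wall.

```bash
python3 -m inch '[-1.5,0.12,0,0, -2.8,0.25,0,0, -3.5,0.32,0,0, -3.5,0.32,0,0, -3.5,0.32,0,0]' >/dev/null
python3 -m inch '[-3.5,0.32,0,0, -3.5,0.32,0,0, -2.8,0.25,0,0, -1.7,0.15,0,0, -1,0.1,0,0]' >/dev/null
python3 -m inch '[0,0,0,0, 0,0,0,0, 0,0,0,0, 0,0,0,0, 0,0,0,0]' |grep -E "tcp|force|gap"
python3 -c "
from h import *
s,p,r=tool();print(np.degrees(yaw()),p[:2]@EX,p[:2]@EY)"
```

```text
tcp_pos: [0.4744, 0.1115, 0.1707]
wrist_force: [-0.5, 0.0, -1.4]
finger_gap: 0.0653
grip_force: 28.9
-9.813701975771158 0.44816807442939705 0.19140114030797
```

```bash
python3 -m inch '[-0.5,0,1,0, 0,0,2,0, 0,0,2,0, 0,0,2,0, 0,0,0.8,0]' >/dev/null
python3 -m inch '[0,0,0,0, 0,0,0,0, 0,0,0,0, 0,0,0,0, 0,0,0,0]' |grep -E "tcp|force|gap"
python3 -m inch '[0,0,0.3,0, 0,0,0.2,0, 0,0,0,0, 0,0,0,0, 0,0,0,0]' |grep -E "tcp|force|gap"
python3 -m inch '[0,0,0.2,0, 0,0,0,0, 0,0,0,0, 0,0,0,0, 0,0,0,0]' |grep -E "tcp|force|gap"
python3 -c "
from h import *
s,p,r=tool();print(np.degrees(yaw()),p[:2]@EX,p[:2]@EY)"
```

```text
tcp_pos: [0.4744, 0.1057, 0.0939]
wrist_force: [0.1, 0.2, -1.5]
finger_gap: 0.065
grip_force: 28.9
tcp_pos: [0.4734, 0.1055, 0.0877]
wrist_force: [-0.5, 0.3, -0.8]
finger_gap: 0.065
grip_force: 28.9
tcp_pos: [0.4741, 0.1054, 0.0868]
wrist_force: [-1.9, -0.9, 5.7]
finger_gap: 0.0652
grip_force: 29.7
-9.920651036559832 0.4489130978300075 0.18536151177342927
```

The foot touches the floor at TCP z = 0.087, so the underside is 69 mm below the TCP. For tipping I'll hook the foot's leading edge on the outer face of the left wall and move right along a computed arc. First get outside that wall.

```bash
python3 -m inch '[0,0,-2,0, 0,0,-3,0, 0,0,-2,0, 0,0,0,0, 2,0,0,0]' >/dev/null
python3 -m inch '[3.2,0,0,0, 2.5,0,0,0, 0.8,0,0,0, 0,0,0,0, 0,0,0,0]'  |grep -E "tcp|force|gap"
python3 -m inch '[0,0,1.5,0, 0,0,1.5,0, 0,0,0.5,0, 0,0,0,0, 0,0,0,0]' >/dev/null
python3 -m inch '[0,0,0,0, 0,0,0,0, 0,0,0,0, 0,0,0,0, 0,0,0,0]' 0 20 |grep -E "tcp|force|gap"
python3 -c "
from h import *
s,p,r=tool();print(np.degrees(yaw()),p[:2]@EX,p[:2]@EY)"
```

```text
tcp_pos: [0.4875, 0.1891, 0.155]
wrist_force: [0.1, -0.3, -1.1]
finger_gap: 0.0651
grip_force: 29.1
tcp_pos: [0.4883, 0.1894, 0.1212]
wrist_force: [-1.0, 0.1, -1.7]
finger_gap: 0.0651
grip_force: 29.1
-9.906449863366763 0.44848800031901875 0.270496814347948
```

```bash
python3 -m inch '[-0.5,0,0.4,0, -0.6,0,0.3,0, 0,0,0,0, 0,0,0,0, 0,0,0,0]' - 20 |grep -E "tcp|force|gap"
python3 -m inch '[-0.5,0,-0.1,0, -0.5,0,-0.1,0, 0,0,0,0, 0,0,0,0, 0,0,0,0]' |grep -E "tcp|force|gap"
python3 -m inch '[-0.5,0,-0.1,0, -0.5,0,-0.1,0, 0,0,0,0, 0,0,0,0, 0,0,0,0]' |grep -E "tcp|force|gap"
python3 -c "
from h import *
s,p,r=tool();print(np.degrees(yaw()),p[:2]@EX,p[:2]@EY)"
```

```text
tcp_pos: [0.486, 0.1784, 0.1136]
wrist_force: [0.3, 1.5, -2.1]
finger_gap: 0.0652
grip_force: 29.2
tcp_pos: [0.4848, 0.1686, 0.1161]
wrist_force: [-0.1, 2.3, 0.9]
finger_gap: 0.0654
grip_force: 30.2
tcp_pos: [0.4829, 0.1584, 0.1179]
wrist_force: [0.8, 2.2, 1.0]
finger_gap: 0.0652
grip_force: 30.7
-9.934583121799136 0.44851118621520225 0.2391168805792384
```

The cup is pivoting with only about 2 N of push. Continuing the arc.

```bash
python3 -m inch '[-0.6,0,-0.05,0, -0.6,0,-0.05,0, -0.7,0,0,0, 0,0,0,0, 0,0,0,0]' |grep -E "tcp|wrist|gap"
python3 -m inch '[-0.6,0,0.15,0, -0.6,0,0.2,0, -0.6,0,0.2,0, -0.6,0,0.2,0, 0,0,0,0]' |grep -E "tcp|wrist|gap"
python3 -m inch '[-0.5,0,0.15,0, -0.5,0,0.15,0, -0.5,0,0.15,0, -0.5,0,0.15,0, 0,0,0,0]' |grep -E "tcp|wrist|gap"
python3 -c "
from h import *
s,p,r=tool();print(np.degrees(yaw()),p[:2]@EX,p[:2]@EY)"
```

```text
tcp_pos: [0.4792, 0.1392, 0.1188]
wrist_force: [-0.2, 2.2, 1.0]
finger_gap: 0.0652
tcp_pos: [0.4751, 0.1151, 0.1109]
wrist_force: [-0.1, 0.7, 2.5]
finger_gap: 0.0651
tcp_pos: [0.4714, 0.0955, 0.105]
wrist_force: [0.2, 0.4, 3.4]
finger_gap: 0.0653
-9.970280062438702 0.44797675475734544 0.17512533451114712
```

```bash
python3 -m inch '[-0.4,0,0.35,0, -0.4,0,0.35,0, -0.4,0,0.4,0, 0,0,0,0, 0,0,0,0]' |grep -E "tcp|wrist|gap"
python3 -m inch '[-0.3,0,0.5,0, -0.3,0,0.5,0, -0.3,0,0.5,0, 0,0,0.4,0, 0,0,0,0]' |grep -E "tcp|wrist|gap"
python3 -c "
from h import *
s,p,r=tool();print(np.degrees(yaw()),p[:2]@EX,p[:2]@EY)
im=Cam('side').shot('s2.png'); im=Cam('top').shot('t2.png')"
```

```text
tcp_pos: [0.4696, 0.0843, 0.0939]
wrist_force: [-0.4, -0.4, 1.3]
finger_gap: 0.0649
tcp_pos: [0.4679, 0.0755, 0.0744]
wrist_force: [-0.3, -1.2, 2.7]
finger_gap: 0.0652
-9.960825767189412 0.44795461165197636 0.15479501756246172
```

```bash
python3 -m inch '[0,0,0.5,0, 0,0,0.4,0, 0,0,0.4,0, 0,0,0,0, 0,0,0,0]' |grep -E "tcp|wrist|gap"
python3 -m inch '[0,0,0.3,0, 0,0,0.2,0, 0,0,0,0, 0,0,0,0, 0,0,0,0]' |grep -E "tcp|wrist|gap"
python3 -c "
from h import *
s,p,r=tool();print(np.degrees(yaw()),p[:2]@EX,p[:2]@EY)
for n in('side','top'):
  c=Cam(n); im=c.shot(n+'3.png'); hsv=cv2.cvtColor(im,cv2.COLOR_BGR2HSV); m=cv2.inRange(hsv,(5,150,90),(18,255,255))
  q=c.proj([list(x*EX+y*EY)+[.03] for x in(.388,.5075) for y in(.0934,.2236)]); print(q.round().tolist())
  x0,y0=q.min(0).astype(int)-5; x1,y1=q.max(0).astype(int)+5
  n_,l,st,ce=cv2.connectedComponentsWithStats(m[y0:y1,x0:x1]); print([(list(map(int,ce[i]+[x0,y0])),int(st[i,4])) for i in range(1,n_) if st[i,4]>5])
"
```

```text
tcp_pos: [0.4682, 0.076, 0.0619]
wrist_force: [-0.3, -4.1, 2.3]
finger_gap: 0.0649
tcp_pos: [0.4682, 0.076, 0.0572]
wrist_force: [-0.2, -4.4, 2.3]
finger_gap: 0.0649
-9.909856729350107 0.44816343305106215 0.1553979964307946
[[195.0, 200.0], [204.0, 167.0], [238.0, 203.0], [243.0, 169.0]]
[]
[[234.0, 265.0], [185.0, 257.0], [241.0, 220.0], [192.0, 212.0]]
[([225, 227], 9), ([230, 240], 92)]
```

```bash
python3 -m inch '[0,0,0.3,0, -0.3,0,0,0, 0.5,0,0,0, -0.6,0,-1,0, 0.6,0,1,0]' |grep -E "tcp|wrist|gap"
python3 -m inch '[-0.6,0,-1.2,0, 0.6,0,1.2,0, -0.6,0,-1.2,0, 0.6,0,1.2,0, 0,0,0,0]' |grep -E "tcp|wrist|gap"
cat > n.py <<'E'
from h import *
s,p,r=tool();print(s["clock"],np.degrees(yaw()),p[:2]@EX,p[:2]@EY,p[2])
for n in('side','top'):
  c=Cam(n); im=c.shot(n+'4.png'); hsv=cv2.cvtColor(im,cv2.COLOR_BGR2HSV); m=cv2.inRange(hsv,(5,130,60),(18,255,255))
  q=c.proj([list(x*EX+y*EY)+[.03] for x in(.388,.5075) for y in(.0934,.2236)])
  x0,y0=q.min(0).astype(int)-5; x1,y1=q.max(0).astype(int)+5
  n_,l,st,ce=cv2.connectedComponentsWithStats(m[y0:y1,x0:x1]); print(n,[(list(map(int,ce[i]+[x0,y0])),int(st[i,4]),np.round(c.plane([ce[i]+[x0,y0]],.025)[0]@np.c_[EX,EY],3)) for i in range(1,n_) if st[i,4]>5])
E
python3 n.py
```

```text
tcp_pos: [0.4703, 0.0776, 0.0566]
wrist_force: [1.6, -0.0, -0.2]
finger_gap: 0.065
tcp_pos: [0.4688, 0.0786, 0.0537]
wrist_force: [0.5, -0.8, 2.3]
finger_gap: 0.0651
60.9333 -9.89503557614014 0.4482999645653952 0.15807547279694978 0.053658672296743315
side [([223, 184], 9, array([0.457, 0.162])), ([216, 189], 8, array([0.438, 0.139])), ([223, 190], 10, array([0.459, 0.139])), ([230, 190], 11, array([0.479, 0.141]))]
top [([231, 247], 610, array([0.431, 0.108])), ([243, 242], 7, array([0.449, 0.077]))]
```

```bash
python3 -m inch '[0,0,-2,0, 0,0,-2,0, -2,0,0,0, -2,0,0,0, 0,0,0,0]' |grep -E "tcp|wrist|gap"
python3 -m inch '[-0.8,0,0.6,0, 0,0,0.6,0, -0.5,0,0,0, -0.5,0,0,0, 0,0,0,0]' |grep -E "tcp|wrist|gap"
python3 -m inch '[-0.5,0,0,0, -0.5,0,0,0, -0.4,0,0,0, 0,0,0,0, 0,0,0,0]' |grep -E "tcp|wrist|gap"
python3 n.py | head -1
python3 -m inch '[3,0,0,0, -1.5,0,0,0, 1.5,0,0,0, -1.5,0,0,0, 1.5,0,0,0]' |grep -E "tcp|wrist|gap"
python3 -m inch '[0,0,-1,0, 0,0,1,0, 0,0,-1,0, 0,0,1,0, 0,0,0,0]' |grep -E "tcp|wrist|gap"
python3 n.py | head -1
```

```text
tcp_pos: [0.4611, 0.0368, 0.0946]
wrist_force: [0.3, 0.0, 0.1]
finger_gap: 0.0653
tcp_pos: [0.4583, 0.0205, 0.0819]
wrist_force: [-0.2, -0.7, -1.0]
finger_gap: 0.0649
tcp_pos: [0.4564, 0.0068, 0.0824]
wrist_force: [0.2, -0.4, -0.6]
finger_gap: 0.0649
62.2833 -9.948998568416844 0.44840271620958083 0.08514631291417601 0.08241847896375022
tcp_pos: [0.4612, 0.035, 0.0823]
wrist_force: [-0.2, 0.1, -1.0]
finger_gap: 0.065
tcp_pos: [0.4611, 0.0368, 0.0817]
wrist_force: [0.3, -0.2, -1.0]
finger_gap: 0.0651
63.2167 -9.888576747797764 0.44787571855461283 0.1155723702431148 0.08165283806958896
```

```bash
python3 -m inch '[0,0,-2.5,0, 0,0,-3.5,0, 0,0,-3.5,0, 1,0,-1.5,0, 3,0,0,0]' >/dev/null
python3 -m inch '[3.5,0,0,0, 3.5,0,0,0, 3.5,0,0,0, 3,0,0,0, 1,0,0,0]' >/dev/null
python3 -m inch '[0,0,0,0, 0,0,0,0, 0,0,0,0, 0,0,0,0, 0,0,0,0]' |grep -E "tcp|wrist|gap"
python3 -c "
from h import *
I=cv2.INTER_CUBIC
t=Cam('top').shot('t5.png')[200:280,170:250]; s=Cam('side').shot('s5.png')[60:220,160:280]; w=Cam('wrist').shot('w17.png')
t=cv2.resize(t,(320,320),interpolation=I); w=cv2.resize(w,(320,240)); s=cv2.resize(s,(420,560),interpolation=I)
cv2.imwrite('pics/m2.png',np.hstack([np.vstack([t,w]),s]))
s,p,r=tool();print(s['wrist_force'],p[:2]@EX,p[:2]@EY)"
```

```text
tcp_pos: [0.4932, 0.2176, 0.1924]
wrist_force: [0.3, -0.3, -0.6]
finger_gap: 0.065
[-0.57026629  0.40043524 -1.07135153] 0.44854223595045856 0.2996011143450622
```

View pics/m2.png

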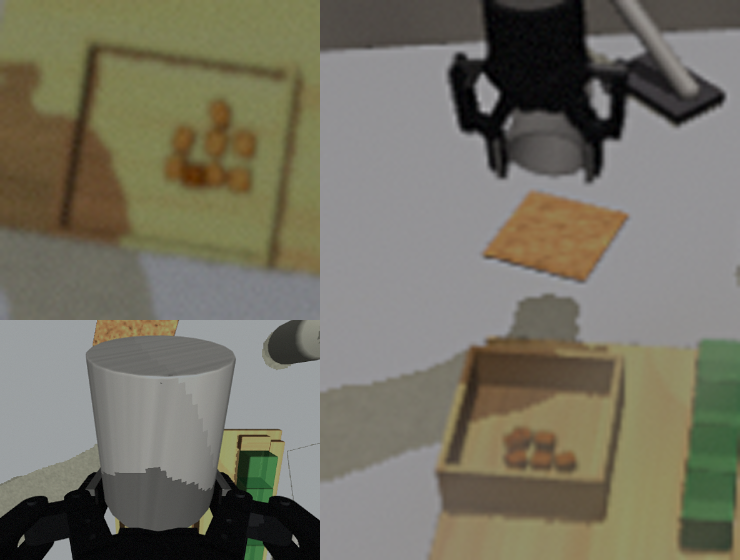

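The bed holds the nuggets, at least seven in a cluster in the top crop around (210,150). The cup looks empty in the side crop and stays tilted in the grip with its foot up to the left. I need its current tilt before righting it.

```bash
python3 -c "
from h import *
c=Cam('wrist'); s,p,r=tool()
for t in (15,20,25,30,35,40,45):
  a=np.radians(t); P=p+r@np.array([.069*np.cos(a),0,-.069*np.sin(a)]); u=r@np.array([np.cos(a),0,-np.sin(a)]); v=r@np.array([np.sin(a),0,np.cos(a)])
  print(t,c.proj([P,P+.029*v,P-.029*v]).round().tolist())
im=cv2.imread('pics/w17.png'); g=cv2.cvtColor(im,cv2.COLOR_BGR2GRAY); print(g[15:110:2,256].tolist())
"
```

```text
15 [[256.0, 96.0], [255.0, 78.0], [256.0, 125.0]]
20 [[256.0, 102.0], [255.0, 76.0], [257.0, 144.0]]
25 [[256.0, 110.0], [256.0, 74.0], [257.0, 165.0]]
30 [[256.0, 120.0], [256.0, 74.0], [257.0, 190.0]]
35 [[256.0, 133.0], [256.0, 76.0], [257.0, 218.0]]
40 [[256.0, 148.0], [256.0, 80.0], [257.0, 247.0]]
45 [[256.0, 166.0], [256.0, 87.0], [257.0, 278.0]]
[130, 138, 140, 140, 140, 107, 110, 107, 111, 107, 109, 110, 109, 109, 107, 114, 106, 107, 112, 107, 109, 108, 109, 115, 111, 107, 110, 109, 111, 104, 103, 106, 105, 103, 105, 106, 109, 124, 161, 158, 143, 143, 138, 123, 142, 144, 141, 143]
```

```bash
python3 -c "
from h import *
from scipy.optimize import least_squares
c=Cam('wrist'); s,p,r=tool()
def f(k):
  x,z,a=k; P=p+r@np.array([x,0,z]); v=r@np.array([np.sin(a),0,np.cos(a)]); y=r@np.array([0,1,0])
  q=c.proj([P+.029*v,P-.029*v,P-.029*y,P+.029*y]); return [q[0,1]-27,q[1,1]-90,q[3,0]-q[2,0]-237]
for a0 in(-.2,.2,.5,.8):
  o=least_squares(f,[.07,-.03,a0]); print(o.x,np.degrees(o.x[2]),o.cost, 'rim centre',o.x[:2]-.08*np.array([np.cos(o.x[2]),-np.sin(o.x[2])]))
"
```

```text
[ 0.07734079 -0.04599951  0.36412642] 20.862907115918663 3.039323295635514e-26 rim centre [ 0.00258597 -0.01750886]
[ 0.07734079 -0.04599951  0.36412642] 20.862907115918734 2.0073670138615955e-25 rim centre [ 0.00258597 -0.01750886]
[ 0.07734079 -0.04599951  0.36412642] 20.862907115918695 1.2965086749488373e-25 rim centre [ 0.00258597 -0.01750886]
[ 0.07734079 -0.04599951  0.36412642] 20.862907115918755 3.0463914893462945e-25 rim centre [ 0.00258597 -0.01750886]
```

The cup is tilted about 21° past level, with its rim near pad-centre height. I'll lay it on the mat, letting it settle between the open fingers, then regrip it at mid-length and lever it upright over the left bed wall.

```bash
python3 -m inch '[2.5,-0.6,0,0, 3,-0.8,0,0, 3,-0.8,1,0, 2.9,-0.65,2,0, 0,0,3,0]' >/dev/null
python3 -m inch '[0,0,3,0, 0,0,3,0, 0,0,2.5,0, 0,0,1.5,0, 0,0,0,0]' >/dev/null
python3 -m inch '[0,0,0,0, 0,0,0,0, 0,0,0,0, 0,0,0,0, 0,0,0,0]' |grep -E "tcp|wrist|gap"
python3 -m inch '[0,0,0.4,0, 0,0,0,0, 0,0,0,0, 0,0,0,0, 0,0,0,0]' |grep -E "tcp|wrist|gap"
python3 -m inch '[0,0,0.3,0, 0,0,0,0, 0,0,0,0, 0,0,0,0, 0,0,0,0]' |grep -E "tcp|wrist|gap"
python3 n.py | head -1
```

```text
tcp_pos: [0.4857, 0.3364, 0.0337]
wrist_force: [0.1, 0.4, -1.1]
finger_gap: 0.0651
tcp_pos: [0.4848, 0.336, 0.0283]
wrist_force: [-0.2, -0.2, -0.9]
finger_gap: 0.065
tcp_pos: [0.4849, 0.3361, 0.0253]
wrist_force: [0.1, -0.6, -0.9]
finger_gap: 0.0649
66.8 -9.910908954269075 0.41986546773695377 0.41441371982191705 0.0253115937879748
```

```bash
python3 -m inch '[0,0,0.3,0, 0,0,0,0, 0,0,0,0, 0,0,0,0, 0,0,0,0]' |grep -E "tcp|wrist|gap"
python3 -m inch '[0,0,0.2,0, 0,0,0,0, 0,0,0,0, 0,0,0,0, 0,0,0,0]' |grep -E "tcp|wrist|gap"
python3 -m inch '[0,0,0.2,0, 0,0,0,0, 0,0,0,0, 0,0,0,0, 0,0,0,0]' |grep -E "tcp|wrist|gap"
```

```text
tcp_pos: [0.4852, 0.3362, 0.0225]
wrist_force: [0.3, 0.5, 1.6]
finger_gap: 0.0649
tcp_pos: [0.4854, 0.3362, 0.0218]
wrist_force: [-2.3, -3.2, 9.9]
finger_gap: 0.0649
tcp_pos: [0.4855, 0.3362, 0.0214]
wrist_force: [-5.7, -4.2, 20.7]
finger_gap: 0.0651
```

```bash
python3 -m inch '[0,0,-0.4,0, 0,0,0,0, 0,0,0,0, 0,0,0,0, 0,0,0,0]' |grep -E "tcp|wrist|gap"
python3 -m inch '[0,0,0,0, 0,0,0,0, 0,0,0,0, 0,0,0,0, 0,0,0,0]' 0.7 |grep -E "tcp|wrist|gap"
python3 -m inch '[0,0,0,0, 0,0,0,0, 0,0,0,0, 0,0,0,0, 0,0,0,0]' 1 |grep -E "tcp|wrist|gap"
python3 -m inch '[0,0,-2,0, 0,0,-3,0, 0,0,-3,0, 0,0,-3,0, 0,0,-3,0]' >/dev/null
python3 -m inch '[-3,0,-1,0, -3,0,-1,0, 0,0,0,0, 0,0,0,0, 0,0,0,0]' |grep -E "tcp|wrist|gap"
python3 -c "
from h import *
c=Cam('wrist'); c.shot(); im=c.shot('w18.png'); s,p,r=tool(); print(p)
g=cv2.cvtColor(im,cv2.COLOR_BGR2GRAY); hsv=cv2.cvtColor(im,cv2.COLOR_BGR2HSV)
mat=cv2.inRange(hsv,(8,90,60),(22,255,255)); mat[235:]=0
xs=np.vstack(cv2.findContours(mat,cv2.RETR_EXTERNAL,cv2.CHAIN_APPROX_NONE)[0]); hull=cv2.convexHull(xs)
k=np.zeros_like(mat); cv2.fillConvexPoly(k,hull,255); k[235:]=0
m=cv2.bitwise_and(k,cv2.bitwise_not(mat)); m=cv2.morphologyEx(m,cv2.MORPH_OPEN,np.ones((5,5)))
low=((hsv[:,:,1]<40)&(k>0)).astype(np.uint8)*255; low=cv2.morphologyEx(low,cv2.MORPH_OPEN,np.ones((5,5)))
for q in(m,low):
  for x in cv2.findContours(q,cv2.RETR_EXTERNAL,cv2.CHAIN_APPROX_NONE)[0]:
    if cv2.contourArea(x)>300:
      w=(c.plane(x.astype(float),.036)@np.c_[EX,EY]*1000).astype(np.float32); print(cv2.boundingRect(x),cv2.minAreaRect(w),w.min(0),w.max(0))
print('hull',hull.reshape(-1,2)[::3].tolist())
for row in (60,100,140,180): print(row,g[row,150:360:5].tolist(),hsv[row,150:360:5,1].tolist())
"
```

```text
tcp_pos: [0.485, 0.3361, 0.0222]
wrist_force: [-0.5, -0.2, 3.2]
finger_gap: 0.0652
tcp_pos: [0.4846, 0.336, 0.022]
wrist_force: [-0.3, 0.2, 0.5]
finger_gap: 0.0725
tcp_pos: [0.4848, 0.3361, 0.0223]
wrist_force: [0.0, 0.4, -0.4]
finger_gap: 0.0852
tcp_pos: [0.4747, 0.277, 0.1824]
wrist_force: [0.1, 0.3, -0.6]
finger_gap: 0.0857
[0.47443385 0.27742732 0.18174387]
(184, 21, 289, 212) ((489.6133117675781, 391.6308898925781), (255.56248474121094, 174.73715209960938), 0.08745851367712021) [361.804   304.15402] [617.52625 478.9847 ]
(212, 0, 84, 98) ((419.35406494140625, 458.09698486328125), (67.69927978515625, 70.81236267089844), 0.004719247575849295) [385.5071  422.68927] [453.20645 493.50198]
(184, 21, 288, 209) ((488.9916687011719, 393.0699462890625), (254.31703186035156, 171.85438537597656), 0.09870563447475433) [361.804   307.08267] [616.29803 478.9829 ]
(212, 0, 83, 98) ((419.6750183105469, 457.77984619140625), (70.7789306640625, 66.88429260253906), 88.71452331542969) [385.5071  422.69162] [452.39093 493.50198]
hull [[477, 234], [182, 101], [198, 29], [215, 0], [329, 13]]
60 [142, 14
[... 774 characters left out ...]
 143, 143, 143, 145, 144, 141, 142, 142, 143, 145, 144, 143, 142, 144, 143, 143, 143, 143, 141, 143, 143, 143, 141, 144, 143, 141, 143, 142, 142, 141, 142, 143, 141, 142, 143, 146, 143] [9, 12, 9, 7, 9, 9, 9, 9, 9, 7, 9, 11, 9, 11, 9, 9, 11, 9, 9, 7, 9, 11, 10, 11, 9, 7, 9, 12, 9, 9, 12, 10, 7, 11, 9, 11, 10, 11, 11, 10, 10, 12]
180 [144, 143, 144, 139, 142, 143, 140, 100, 99, 104, 99, 101, 100, 102, 104, 94, 98, 101, 111, 109, 112, 110, 116, 109, 113, 143, 112, 113, 144, 143, 145, 143, 142, 144, 144, 144, 145, 144, 143, 142, 144, 144] [9, 10, 10, 7, 10, 9, 7, 33, 35, 29, 35, 32, 30, 27, 36, 37, 31, 32, 27, 28, 31, 30, 30, 30, 33, 11, 36, 31, 10, 11, 10, 9, 10, 10, 10, 9, 9, 5, 10, 11, 9, 7]
```

```bash
python3 -m inch '[3,0,0,0, 3,0,0,0, 0,0,0,0, 0,0,0,0, 0,0,0,0]' >/dev/null
python3 -m inch '[0,0,0,0, 0,0,0,0, 0,0,0,0, 0,0,0,0, 0,0,0,0]' |grep -E "clock|tcp"
python3 -c "
from h import *
c=Cam('wrist'); im=c.shot('w19.png'); s,p,r=tool()
hsv=cv2.cvtColor(im,cv2.COLOR_BGR2HSV); v=hsv[:,:,2].astype(int); sat=hsv[:,:,1]
Z=.035
for ey in np.arange(.40,.52,.01):
  q=c.proj([list(x*EX+ey*EY)+[Z] for x in np.arange(.36,.48,.003)]).round().astype(int)
  print(round(ey,3),q[0].tolist(),''.join('.' if not(0<=a<512 and 0<=b<384) else ('o' if sat[b,a]>80 else ('#' if abs(v[b,a]-145)>8 else '-')) for a,b in q), '/', [int(v[b,a]) if 0<=b<384 else -1 for a,b in q[[14,18,20,24]]])
"
```

```text
clock: 71.17
tcp_pos: [0.4849, 0.3356, 0.1825]
0.4 [187, 193] ##########################oooooo####---- / [114, 110, 107, 116]
0.41 [186, 182] ##############ooooooooooooooooooo###---- / [78, 90, 80, 105]
0.42 [185, 171] --#oooooooo####--------#######oooo##---- / [135, 140, 139, 134]
0.43 [185, 160] #oooooooo######---------#######oooo#-#-- / [132, 138, 140, 132]
0.44 [184, 148] -#ooooooo######-#-------#######ooooo#--- / [132, 138, 137, 134]
0.45 [183, 136] ---oooooo#######-------########oooooo#-# / [132, 138, 139, 135]
0.46 [183, 124] ----ooooo########--------######ooooooo-- / [128, 139, 138, 139]
0.47 [182, 112] ----#ooooo########-------######oooooooo- / [127, 139, 139, 137]
0.48 [181, 100] -----#oooo#######---------####oooooooooo / [123, 137, 137, 139]
0.49 [181, 87] ------#ooo######---------#####oooooooooo / [123, 138, 139, 138]
0.5 [180, 74] -------#ooo#####----#-----####------#--- / [133, 139, 136, 140]
0.51 [179, 61] --------#ooooooooo#---------#-#-----#--- / [131, 116, 138, 139]
```

The cup lies on the mat, mouth right, axis at ex 0.4185, rim at ey 0.417 and foot at ey 0.497. Regripping it at mid-length with the fingertips.

```bash
python3 -m inch '[2.2,-0.08,0,0, 2.2,-0.07,0,0, 0,0,0,0, 0,0,4,0, 0,0,4,0]' >/dev/null
python3 -m inch '[0,0,3,0, 0,0,2,0, 0,0,1,0, 0,0,1,0, 0,0,0,0]' |grep -E "tcp|wrist"
python3 -m inch '[0,0,0,0, 0,0,0,0, 0,0,0,0, 0,0,0,0, 0,0,0,0]' |grep -E "tcp|wrist"
python3 n.py |head -1
python3 -m inch '[0,0,0,0, 0,0,0,0, 0,0,0,0, 0,0,0,0, 0,0,0,0]' -1 25 |grep -E "tcp|force|gap"
python3 -m inch '[0,0,0,0, 0,0,0,0, 0,0,0,0, 0,0,0,0, 0,0,0,0]' |grep -E "tcp|force|gap"
```

```text
tcp_pos: [0.4904, 0.379, 0.031]
wrist_force: [-0.4, 0.0, -0.5]
tcp_pos: [0.4915, 0.38, 0.0333]
wrist_force: [0.1, 0.3, -0.1]
72.4667 -9.911478091072645 0.41884859137967934 0.45883089496084456 0.03332100175248052
tcp_pos: [0.4912, 0.3797, 0.0327]
wrist_force: [-0.3, -0.7, 3.1]
finger_gap: 0.0625
grip_force: 27.0
tcp_pos: [0.4911, 0.3797, 0.0326]
wrist_force: [-0.8, -0.4, 4.7]
finger_gap: 0.0623
grip_force: 27.1
```

```bash
python3 -m inch '[0,0,-2,0, 0,0,-3,0, 0,0,-3,0, 0,0,-2,0, -2,0.3,0,0]' >/dev/null
python3 -m inch '[-3.5,0.5,0,0, -3.5,0.5,0,0, -3.5,0.5,0,0, -3.5,0.5,0,0, -2.9,0.4,0,0]' >/dev/null
python3 -m inch '[-1,0.2,0,0, 0,0,0,0, 0,0,0,0, 0,0,0,0, 0,0,0,0]' |grep -E "tcp|force|gap"
cat > tilt.py <<'E'
from h import *
from scipy.optimize import least_squares
c=Cam('wrist'); im=c.shot('wt.png'); s,p,r=tool(); g=cv2.GaussianBlur(cv2.cvtColor(im,cv2.COLOR_BGR2GRAY),(3,3),0)
print(s['clock'],'ex ey z',p[:2]@EX,p[:2]@EY,p[2])
print(g[0:235:5,254].tolist())
for e in (-90,-60,-45,-30,-15,0,20):  # mouth elevation -> rows of foot edges / rim edges at y=0
  a=np.radians(-e); u=np.array([np.cos(a),0,-np.sin(a)]); v=np.array([np.sin(a),0,np.cos(a)]); o=np.array([0,0,-.003])
  P=[p+r@(o+.038*u+.029*v),p+r@(o+.038*u-.029*v),p+r@(o-.042*u+.034*v),p+r@(o-.042*u-.034*v)]
  print('mouth elev',-e if 0 else -e, c.proj(P)[:,1].round().tolist())
E
python3 tilt.py
```

```text
tcp_pos: [0.4853, 0.1798, 0.1321]
wrist_force: [-0.2, 0.5, -0.4]
finger_gap: 0.0625
grip_force: 27.8
74.7 ex ey z 0.44708247048195854 0.2606190662267433 0.13213986533301236
[120, 119, 95, 156, 156, 156, 156, 156, 156, 156, 156, 156, 156, 156, 156, 156, 156, 156, 156, 157, 156, 156, 157, 156, 156, 156, 156, 157, 156, 77, 51, 52, 147, 156, 157, 156, 156, 157, 156, 156, 156, 157, 156, 137, 95, 95, 94]
mouth elev 90 [226.0, 385.0, 162.0, 277.0]
mouth elev 60 [164.0, 348.0, 201.0, 327.0]
mouth elev 45 [150.0, 312.0, 224.0, 351.0]
mouth elev 30 [145.0, 269.0, 247.0, 374.0]
mouth elev 15 [149.0, 226.0, 272.0, 393.0]
mouth elev 0 [158.0, 189.0, 297.0, 405.0]
mouth elev -20 [178.0, 158.0, 330.0, 404.0]
```

```bash
python3 -m inch '[0,0,1.5,0, 0,0,1.5,0, 0,0,0.5,0, 0,0,0,0, 0,0,0,0]' |grep -E "tcp|wrist|gap"
python3 -m inch '[0,0,0.5,0, 0,0,0.4,0, 0,0,0.4,0, 0,0,0,0, 0,0,0,0]' |grep -E "tcp|wrist|gap"
python3 -m inch '[0,0,0.4,0, 0,0,0.4,0, 0,0,0,0, 0,0,0,0, 0,0,0,0]' |grep -E "tcp|wrist|gap"
python3 -m inch '[0,0,0.4,0, 0,0,0.3,0, 0,0,0,0, 0,0,0,0, 0,0,0,0]' |grep -E "tcp|wrist|gap"
python3 tilt.py |head -2
```

```text
tcp_pos: [0.485, 0.1792, 0.0973]
wrist_force: [0.6, -0.7, -0.3]
finger_gap: 0.0625
tcp_pos: [0.4869, 0.1798, 0.0857]
wrist_force: [-0.5, 3.1, 5.1]
finger_gap: 0.0623
tcp_pos: [0.4891, 0.1817, 0.0798]
wrist_force: [0.3, 10.3, 13.4]
finger_gap: 0.0627
tcp_pos: [0.4902, 0.1839, 0.0741]
wrist_force: [1.0, 16.5, 18.8]
finger_gap: 0.0624
76.4167 ex ey z 0.45124323083150364 0.2653898444567774 0.07412234346078264
[148, 148, 149, 148, 149, 149, 149, 148, 149, 150, 149, 149, 148, 148, 149, 149, 149, 150, 148, 149, 148, 149, 149, 148, 149, 149, 149, 146, 146, 146, 144, 145, 143, 143, 143, 143, 143, 142, 142, 143, 143, 143, 143, 144, 144, 145, 86]
```

Wall reaction leans about 41°, so the mouth is now raised to roughly 40°. Next I'll go inside the bed and hook the foot's bottom on the inner face of the left wall, moving left to bring it upright.

```bash
python3 -m inch '[0,0,-2,0, 0,0,-2.5,0, 0,0,-1,0, 0,0,0,0, -2,0,0,0]' >/dev/null
python3 -m inch '[-3,0,0,0, -3,0,0,0, -1.5,0,0,0, 0,0,0,0, 0,0,0,0]' |grep -E "tcp|wrist|gap"
python3 -m inch '[0,0,0,0, 0,0,0,0, 0,0,0,0, 0,0,0,0, 0,0,0,0]' |grep -E "tcp|wrist|gap"
python3 tilt.py
```

```text
tcp_pos: [0.4684, 0.0844, 0.1233]
wrist_force: [-0.4, 1.0, -1.6]
finger_gap: 0.0625
tcp_pos: [0.469, 0.0856, 0.1242]
wrist_force: [-0.6, -0.2, -1.6]
finger_gap: 0.0626
77.7167 ex ey z 0.4472838195312636 0.16485869744500328 0.12427765574283936
[166, 159, 159, 158, 159, 159, 160, 159, 158, 159, 159, 159, 159, 158, 158, 159, 159, 159, 157, 154, 154, 150, 150, 111, 148, 148, 148, 140, 162, 161, 161, 159, 159, 158, 158, 158, 158, 158, 158, 159, 158, 159, 159, 160, 108, 96, 97]
mouth elev 90 [227.0, 385.0, 162.0, 277.0]
mouth elev 60 [165.0, 349.0, 202.0, 327.0]
mouth elev 45 [150.0, 312.0, 224.0, 352.0]
mouth elev 30 [146.0, 269.0, 248.0, 374.0]
mouth elev 15 [149.0, 226.0, 272.0, 393.0]
mouth elev 0 [159.0, 190.0, 297.0, 405.0]
mouth elev -20 [178.0, 158.0, 330.0, 404.0]
```

```bash
python3 -m inch '[0,0,1,0, 0,0,1,0, 0,0,1,0, 0,0,0,0, 0,0,0,0]' |grep -E "tcp|wrist|gap"
python3 -m inch '[0,0,0.7,0, 0,0,0.6,0, 0,0,0,0, 0,0,0,0, 0,0,0,0]' |grep -E "tcp|wrist|gap"
python3 -m inch '[0.5,0,0,0, 0.4,0,0,0, 0,0,0,0, 0,0,0,0, 0,0,0,0]' |grep -E "tcp|wrist|gap"
python3 -m inch '[0.4,0,0,0, 0,0,0,0, 0,0,0,0, 0,0,0,0, 0,0,0,0]' |grep -E "tcp|wrist|gap"
python3 n.py |head -1
```

```text
tcp_pos: [0.4677, 0.085, 0.093]
wrist_force: [-0.3, -0.1, -1.1]
finger_gap: 0.0622
tcp_pos: [0.469, 0.085, 0.0814]
wrist_force: [0.3, -0.7, -0.5]
finger_gap: 0.0625
tcp_pos: [0.4705, 0.0941, 0.0814]
wrist_force: [0.6, 0.0, -0.3]
finger_gap: 0.0622
tcp_pos: [0.4711, 0.0978, 0.0813]
wrist_force: [0.6, -0.3, -0.4]
finger_gap: 0.0623
79.3833 -9.913547266496687 0.4472651617314061 0.1773510816620944 0.08126599446751348
```

```bash
python3 -m inch '[0,0,-0.8,0, 0,0,-0.8,0, 0,0,0,0, 0.6,0,0,0, 0.6,0,0,0]' |grep -E "tcp|wrist|gap"
python3 -m inch '[0.5,0,0,0, 0.5,0,0,0, 0,0,0,0, 0,0,0,0, 0,0,0,0]' |grep -E "tcp|wrist|gap"
python3 -m inch '[0.5,0,0,0, 0.5,0,0,0, 0,0,0,0, 0,0,0,0, 0,0,0,0]' |grep -E "tcp|wrist|gap"
python3 -m inch '[0.5,0,0,0, 0.5,0,0,0, 0,0,0,0, 0,0,0,0, 0,0,0,0]' |grep -E "tcp|wrist|gap"
python3 n.py |head -1
```

```text
tcp_pos: [0.4736, 0.1099, 0.0977]
wrist_force: [0.0, -0.2, -0.6]
finger_gap: 0.0623
tcp_pos: [0.476, 0.1189, 0.098]
wrist_force: [0.9, -6.0, 4.3]
finger_gap: 0.0621
tcp_pos: [0.478, 0.1292, 0.0983]
wrist_force: [0.2, -3.7, 7.2]
finger_gap: 0.0626
tcp_pos: [0.4801, 0.1393, 0.099]
wrist_force: [-1.0, -2.2, 10.1]
finger_gap: 0.0624
81.15 -9.897311624055284 0.44899379911984677 0.21981138261487607 0.09895572363182452
```

The reaction is now nearly vertical, so the tilt is down to about 15°. Carrying the cup to the mat and squaring it by pressing the foot down gently.

```bash
python3 -m inch '[0,0,-2,0, 0,0,-2,0, 1.5,-0.2,0,0, 3.2,-0.4,0,0, 3.5,-0.4,0,0]' >/dev/null
python3 -m inch '[3.5,-0.4,0,0, 3.5,-0.4,0,0, 3.5,-0.4,0,0, 3,-0.4,0,0, 1.8,-0.2,0,0]' >/dev/null
python3 -m inch '[0,0,3,0, 0,0,3,0, 0,0,2,0, 0,0,0,0, 0,0,0,0]' |grep -E "tcp|wrist|gap"
python3 -m inch '[0,0,0.6,0, 0,0,0,0, 0,0,0,0, 0,0,0,0, 0,0,0,0]' |grep -E "tcp|wrist|gap"
python3 n.py |head -1
```

```text
tcp_pos: [0.4897, 0.3754, 0.0558]
wrist_force: [0.4, -0.5, -1.1]
finger_gap: 0.0625
tcp_pos: [0.4919, 0.3758, 0.0524]
wrist_force: [0.0, 0.4, -0.1]
finger_gap: 0.062
82.9167 -9.926421821029711 0.4199413080023602 0.45472697473886187 0.052379108363685506
```

```bash
python3 -m inch '[0,0,0.3,0, 0,0,0.3,0, 0,0,0,0, 0,0,0,0, 0,0,0,0]' |grep -E "tcp|wrist|gap"
python3 -m inch '[0,0,0.3,0, 0,0,0,0, 0,0,0,0, 0,0,0,0, 0,0,0,0]' |grep -E "tcp|wrist|gap"
python3 -m inch '[0,0,0.2,0, 0,0,0,0, 0,0,0,0, 0,0,0,0, 0,0,0,0]' |grep -E "tcp|wrist|gap"
python3 -m inch '[0,0,0.2,0, 0,0,0,0, 0,0,0,0, 0,0,0,0, 0,0,0,0]' |grep -E "tcp|wrist|gap"
python3 -m inch '[0,0,0.2,0, 0,0,0,0, 0,0,0,0, 0,0,0,0, 0,0,0,0]' |grep -E "tcp|wrist|gap"
```

```text
tcp_pos: [0.4922, 0.3759, 0.0472]
wrist_force: [-1.5, -0.7, 10.5]
finger_gap: 0.0622
tcp_pos: [0.4936, 0.3765, 0.0461]
wrist_force: [-2.2, -2.5, 18.8]
finger_gap: 0.062
tcp_pos: [0.494, 0.3771, 0.0453]
wrist_force: [-2.2, -3.0, 24.5]
finger_gap: 0.0626
tcp_pos: [0.4939, 0.3772, 0.0431]
wrist_force: [-2.8, -1.7, 22.9]
finger_gap: 0.0625
tcp_pos: [0.4935, 0.377, 0.0409]
wrist_force: [-3.9, -2.1, 23.0]
finger_gap: 0.0625
```

```bash
python3 -m inch '[0,0,0.2,0, 0,0,0,0, 0,0,0,0, 0,0,0,0, 0,0,0,0]' |grep -E "tcp|wrist|gap"
python3 -m inch '[0,0,-0.5,0, 0,0,0,0, 0,0,0,0, 0,0,0,0, 0,0,0,0]' |grep -E "tcp|wrist|gap"
python3 -c "
from h import *
c=Cam('side'); im=c.shot('s6.png'); g=cv2.cvtColor(im,cv2.COLOR_BGR2GRAY)
b=(.42*EX+.4545*EY)
for n in (0,1):
  pass
for t in (0,10,20):
  a=np.radians(t); ax=np.r_[-np.sin(a)*EY,np.cos(a)]; si=np.r_[np.cos(a)*EY,np.sin(a)]
  B=np.r_[b,.004]; print(t,c.proj([B,B+.08*ax,B+.08*ax+.034*np.r_[EX,0],B+.08*ax-.034*np.r_[EX,0],B+.029*np.r_[EX,0],B-.029*np.r_[EX,0]]).round().tolist())
"
python3 - <<'E'
from h import *
c=Cam('wrist'); im=c.shot('w20.png'); s,p,r=tool(); hsv=cv2.cvtColor(im,cv2.COLOR_BGR2HSV); v=hsv[:,:,2]
# predicted rim rows on centre line for tilt t about closing axis (positive: mouth to the right)
pv=p+[0,0,.003]
for t in (-10,0,10,20,30):
    a=np.radians(t); ax=r@np.array([-np.sin(a),0,-np.cos(a)]); si=r@np.array([np.cos(a),0,-np.sin(a)])
    R0=pv+.042*ax; q=c.proj([R0+.034*si,R0+.031*si,R0-.031*si,R0-.034*si]); print(t,q[:,1].round(1).tolist())
print([(i,int(v[i,254])) for i in range(60,290,3)])
E
```

```text
tcp_pos: [0.4933, 0.3766, 0.0384]
wrist_force: [-3.0, -2.6, 20.3]
finger_gap: 0.0617
tcp_pos: [0.4917, 0.3757, 0.0394]
wrist_force: [0.5, -0.3, 2.8]
finger_gap: 0.0614
0 [[227.0, 126.0], [225.0, 107.0], [235.0, 107.0], [215.0, 106.0], [235.0, 126.0], [218.0, 126.0]]
10 [[227.0, 126.0], [224.0, 110.0], [235.0, 110.0], [214.0, 109.0], [235.0, 126.0], [218.0, 126.0]]
20 [[227.0, 126.0], [224.0, 113.0], [234.0, 114.0], [214.0, 113.0], [235.0, 126.0], [218.0, 126.0]]
-10 [186.1, 196.2, 393.1, 402.2]
0 [215.1, 225.1, 399.7, 406.9]
10 [248.6, 257.6, 400.2, 405.5]
20 [284.2, 291.4, 395.7, 399.2]
30 [319.1, 323.7, 387.2, 389.3]
[(60, 165), (63, 163), (66, 163), (69, 163), (72, 164), (75, 164), (78, 166), (81, 165), (84, 163), (87, 165), (90, 164), (93, 163), (96, 164), (99, 164), (102, 163), (105, 164), (108, 163), (111, 163), (114, 163), (117, 164), (120, 131), (123, 155), (126, 147), (129, 147), (132, 147), (135, 134), (138, 134), (141, 149), (144, 155), (147, 158), (150, 158), (153, 158), (156, 156), (159, 152), (162, 159), (165, 95), (168, 97), (171, 132), (174, 130), (177, 133), (180, 131), (183, 133), (186, 130), (189, 132), (192, 133), (195, 129), (198, 131), (201, 130), (204, 129), (207, 129), (210, 130), (213, 130), (216, 131), (219, 84), (222, 84), (225, 83), (228, 85), (231, 82), (234, 83), (237, 84), (240, 83), (243, 84), (246, 83), (249, 83), (252, 83), (255, 86), (258, 87), (261, 87), (264, 87), (267, 86), (270, 85), (273, 88), (276, 86), (279, 88), (282, 87), (285, 87), (288, 88)]
```

The rim appears at row 218 against 215 predicted for upright, so the tilt is about 1°. Releasing and backing off.

```bash
python3 -m inch '[0,0,0,0, 0,0,0,0, 0,0,0,0, 0,0,0,0, 0,0,0,0]' 0.7 |grep -E "tcp|wrist|gap"
python3 -m inch '[0,0,0,0, 0,0,0,0, 0,0,0,0, 0,0,0,0, 0,0,0,0]' 1 |grep -E "tcp|wrist|gap"
python3 -m inch '[0,0,-1,0, 0,0,-2,0, 0,0,-3,0, 0,0,-4,0, 0,0,-4,0]' |grep -E "tcp|wrist|gap"
python3 -m inch '[-2,0,-3,0, -3.5,0,-3,0, -1.9,0,-2,0, 0,0,0,0, 0,0,0,0]' |grep -E "tcp|wrist|gap"
python3 - <<'E'
from h import *
c=Cam('wrist'); c.shot(); im=c.shot('w21.png'); s,p,r=tool(); print(s['clock'],p)
hsv=cv2.cvtColor(im,cv2.COLOR_BGR2HSV); g=cv2.cvtColor(im,cv2.COLOR_BGR2GRAY)
m=cv2.inRange(hsv,(5,90,50),(24,255,255)); m[235:]=0
cs=[k for k in cv2.findContours(m,cv2.RETR_EXTERNAL,cv2.CHAIN_APPROX_NONE)[0] if cv2.contourArea(k)>500]
x=max(cs,key=cv2.contourArea); mr=cv2.minAreaRect((c.plane(x.astype(float),.004)*1000).astype(np.float32)); print('mat',mr)
k=np.zeros_like(m); cv2.fillConvexPoly(k,cv2.convexHull(x),255)
low=((hsv[:,:,1]<60)&(k>0)).astype(np.uint8); low=cv2.morphologyEx(low,cv2.MORPH_CLOSE,np.ones((7,7))); low=cv2.morphologyEx(low,cv2.MORPH_OPEN,np.ones((7,7)))
for y in cv2.findContours(low,cv2.RETR_EXTERNAL,cv2.CHAIN_APPROX_NONE)[0]:
    if cv2.contourArea(y)>800: print(cv2.boundingRect(y),cv2.fitEllipse(y),'rim@.084',c.plane([cv2.fitEllipse(y)[0]],.084))
th=np.linspace(0,6.28,73)
for cx,cy in ((.4917,.3757),): 
  q=c.proj(np.c_[cx+.034*np.cos(th),cy+.034*np.sin(th),0*th+.084]); f=c.proj(np.c_[cx+.029*np.cos(th),cy+.029*np.sin(th),0*th+.004]); print('pred rim',q.min(0),q.max(0),'foot',f.min(0),f.max(0))
E
```

```text
tcp_pos: [0.4908, 0.3753, 0.0388]
wrist_force: [0.3, -0.3, -0.8]
finger_gap: 0.0723
tcp_pos: [0.4913, 0.3755, 0.0394]
wrist_force: [0.5, -0.3, 0.1]
finger_gap: 0.0856
tcp_pos: [0.4904, 0.375, 0.1808]
wrist_force: [0.9, 0.4, -0.1]
finger_gap: 0.0853
tcp_pos: [0.4799, 0.3057, 0.2589]
wrist_force: [0.2, -0.6, -0.2]
finger_gap: 0.0852
87.8 [0.47888701 0.30618636 0.25589753]
mat ((493.07464599609375, 374.7603759765625), (109.17736053466797, 109.14678955078125), 63.88124084472656)
(232, 101, 62, 42) ((261.1966552734375, 121.44164276123047), (45.15569305419922, 67.93114471435547), 94.26248168945312) rim@.084 [[0.49499776 0.35104487]]
pred rim [215.24788749  53.94618621] [290.78743939 132.75783811] foot [227.31622574  68.88130498] [278.39437996 122.08213991]
```

```bash
python3 - <<'E'
from h import *
im=cv2.imread('pics/w21.png'); g=cv2.cvtColor(im,cv2.COLOR_BGR2GRAY)
print('row93',[(i,int(g[93,i])) for i in range(206,302,2)]); print('col253',[(i,int(g[i,253])) for i in range(44,144,2)])
e=cv2.HoughCircles(cv2.medianBlur(g,3),cv2.HOUGH_GRADIENT,1,20,param1=100,param2=20,minRadius=20,maxRadius=45)
print(e[0][:6] if e is not None else None)
E
python3 -m inch '[-3.5,0.6,0,0, -3.5,0.6,0,0, -3.5,0.6,0,0, -3.5,0.6,0,0, -3.5,0.6,0,0]' >/dev/null
python3 -m inch '[-3.5,0.6,0,0, 0,0,0,0, 0,0,0,0, 0,0,0,0, 0,0,0,0]' >/dev/null
python3 - <<'E'
from h import *
c=Cam('wrist'); c.shot(); im=c.shot('w22.png'); print(tool()[1])
hsv=cv2.cvtColor(im,cv2.COLOR_BGR2HSV); m=cv2.inRange(hsv,(3,170,60),(17,255,255))
for y in cv2.findContours(m,cv2.RETR_EXTERNAL,cv2.CHAIN_APPROX_NONE)[0]:
    if cv2.contourArea(y)>30: w=c.plane([y.mean(0)[0]],.025)[0]; print('nug',y.mean(0)[0].round(),cv2.contourArea(y),np.round([w@EX,w@EY],3))
gm=cv2.inRange(hsv,(50,60,40),(85,255,255))
for y in cv2.findContours(gm,cv2.RETR_EXTERNAL,cv2.CHAIN_APPROX_NONE)[0]:
    if cv2.contourArea(y)>800: w=(c.plane(y.astype(float),.052)@np.c_[EX,EY]*1000).astype(np.float32); print('row',cv2.minAreaRect(w),w.min(0),w.max(0))
g=im[:,:,1].astype(int); q=c.proj([list(.6165*EX+y*EY)+[.052] for y in (.2653,.2153,.1653,.1153,.0653)]+[list(.5765*EX+y*EY)+[.052] for y in (.2653,.0653)]); print(q.round().tolist())
E
```

```text
row93 [(206, 92), (208, 107), (210, 109), (212, 105), (214, 105), (216, 117), (218, 106), (220, 76), (222, 76), (224, 98), (226, 100), (228, 99), (230, 102), (232, 96), (234, 99), (236, 102), (238, 97), (240, 93), (242, 106), (244, 115), (246, 115), (248, 112), (250, 111), (252, 122), (254, 125), (256, 108), (258, 114), (260, 123), (262, 127), (264, 122), (266, 107), (268, 113), (270, 117), (272, 113), (274, 107), (276, 108), (278, 119), (280, 122), (282, 124), (284, 128), (286, 113), (288, 103), (290, 99), (292, 108), (294, 117), (296, 111), (298, 107), (300, 118)]
col253 [(44, 110), (46, 106), (48, 107), (50, 97), (52, 107), (54, 111), (56, 117), (58, 115), (60, 116), (62, 112), (64, 114), (66, 116), (68, 123), (70, 121), (72, 114), (74, 114), (76, 120), (78, 114), (80, 113), (82, 115), (84, 109), (86, 96), (88, 97), (90, 110), (92, 124), (94, 123), (96, 117), (98, 116), (100, 119), (102, 139), (104, 138), (106, 140), (108, 140), (110, 141), (112, 140), (114, 138), (116, 140), (118, 140), (120, 138), (122, 139), (124, 135), (126, 140), (128, 142), (130, 141), (132, 138), (134, 138), (136, 140), (138, 140), (140, 139), (142, 140)]
[[473.5 135.5  28.5]
 [436.5 129.5  23.2]]
[0.478239   0.09418459 0.25591178]
nug [258. 212.] 139.0 [0.459 0.115]
nug [274. 197.] 124.0 [0.477 0.133]
nug [256. 197.] 146.0 [0.457 0.133]
nug [256. 178.] 133.5 [0.457 0.155]
nug [237. 195.] 568.0 [0.435 0.135]
row ((595.5528564453125, 168.3758544921875), (191.48077392578125, 40.63763427734375), 89.92608642578125) [575.1654   72.61075] [615.8732  264.12222]
[[422.0, 74.0], [415.0, 126.0], [409.0, 175.0], [403.0, 220.0], [398.0, 262.0], [381.0, 74.0], [362.0, 262.0]]
```

All eight nuggets are in the bed and the row is intact. But the mat looks bare in this frame, so I need to find the cup numerically by differencing top-camera frames.

Run:
```python
from h import *
c=Cam('top'); im=c.shot('t9.png'); a=cv2.imread('pics/top0.png')
d=cv2.absdiff(cv2.GaussianBlur(im,(3,3),0),cv2.GaussianBlur(a,(3,3),0)).max(2); m=(d>28).astype(np.uint8)
n,l,st,ce=cv2.connectedComponentsWithStats(m)
for i in range(1,n):
    if st[i,4]>25: print(st[i].tolist(),ce[i].round(),c.plane([ce[i]],.04).round(3).tolist(), im[l==i].mean(0).round(), a[l==i].mean(0).round())
for nm,z in (("foot",.004),("rim",.084)): print(nm,c.proj([[.4917,.3757,z]]))
h=cv2.cvtColor(im,cv2.COLOR_BGR2HSV)
for r in range(205,262,4): print(r,[f"{int(h[r,x,1])}/{int(h[r,x,2])}" for x in range(70,140,5)])
```

```text
[159, 173, 101, 211, 11455] [210. 291.] [[0.333, 0.089]] [72. 86. 90.] [108. 118. 117.]
[80, 179, 104, 178, 4851] [126. 247.] [[0.453, 0.305]] [ 84. 100. 108.] [103. 106. 108.]
[320, 184, 25, 22, 360] [332. 194.] [[0.576, -0.239]] [129. 125. 123.] [ 77. 104.  71.]
[369, 187, 23, 19, 390] [380. 196.] [[0.569, -0.367]] [129. 125. 123.] [67. 94. 60.]
[329, 233, 21, 17, 339] [339. 241.] [[0.453, -0.252]] [129. 125. 123.] [ 75. 105.  69.]
[372, 236, 23, 17, 379] [383. 244.] [[0.441, -0.368]] [129. 125. 123.] [68. 96. 61.]
[36, 320, 71, 64, 2163] [ 77. 349.] [[0.195, 0.43]] [127. 123. 121.] [85. 95. 96.]
[0, 344, 27, 25, 461] [ 14. 355.] [[0.187, 0.59]] [121. 117. 115.] [30. 29. 29.]
[103, 369, 6, 15, 66] [105. 376.] [[0.129, 0.357]] [31. 34. 36.] [79. 88. 89.]
[228, 377, 31, 7, 180] [245. 380.] [[0.107, 0.003]] [62. 73. 79.] [ 97. 112. 112.]
foot [[103.71168652 232.79595683]]
rim [[ 93.69095701 231.67954963]]
205 ['18/131', '14/128', '12/128', '12/128', '14/131', '6/124', '6/123', '8/128', '2/117', '57/121', '53/125', '62/90', '52/118', '60/120']
209 ['14/128', '16/129', '16/129', '14/125
[... 1297 characters left out ...]
'10/127', '58/118', '126/125', '136/122', '142/113', '143/125', '116/121', '29/124', '27/124', '45/90', '53/126', '55/121']
249 ['8/129', '14/129', '10/128', '10/131', '2/122', '102/122', '129/123', '140/120', '115/115', '27/124', '29/124', '52/93', '58/119', '54/122']
253 ['12/131', '16/131', '10/127', '10/127', '10/129', '6/126', '11/117', '118/123', '115/118', '27/124', '28/126', '55/93', '57/111', '57/121']
257 ['12/131', '12/130', '16/129', '12/130', '12/129', '12/128', '10/127', '14/129', '50/112', '31/122', '35/125', '52/98', '53/105', '55/120']
261 ['12/130', '8/129', '12/131', '10/129', '14/127', '12/128', '10/128', '14/128', '4/123', '38/120', '41/124', '51/104', '57/90', '58/114']
```

Run:
```python
from h import *
im=cv2.imread('pics/w21.png'); g=cv2.GaussianBlur(cv2.cvtColor(im,cv2.COLOR_BGR2GRAY),(3,3),0); s=cv2.cvtColor(im,cv2.COLOR_BGR2HSV)[:,:,1]
for r in range(84,236,6): print(r,' '.join(f"{int(g[r,x])}{'o' if s[r,x]>60 else ''}" for x in range(176,336,6)))
```

```text
84 139 139 139 139 139 120 106o 111o 105o 107o 106o 117o 115o 106o 106o 108o 117o 114o 107o 115o 106o 110o 104o 139 139 140 139
90 140 139 140 139 139 96o 105o 97o 81o 112o 116o 111o 108o 109o 101o 115o 105o 111o 117o 110o 109o 118o 134 139 139 140 139
96 140 139 140 140 139 104o 118o 104o 105o 93o 113o 101o 116o 116o 108o 112o 104o 107o 111o 108o 116o 117o 139 140 140 140 140
102 139 140 139 139 141 110o 107o 110o 103o 113o 85 113 135 139 139 137 136 131 110 112o 127o 109o 140 139 140 140 140
108 140 139 140 139 131 105o 101o 106o 98o 105o 87 116 130 140 140 140 140 135 112 113o 119o 132 140 140 139 140 140
114 139 139 139 139 100o 110o 109o 90o 107o 91o 90 117 131 139 140 139 139 135 112 115o 98o 140 140 140 139 140 140
120 140 139 139 140 104o 111o 105o 96o 98o 101o 93 119 131 140 140 139 139 134 112 95o 108o 140 140 139 139 140 140
126 139 139 140 140 77o 102o 79o 116o 114o 93o 96 119 133 140 139 140 140 134 111 108o 125 141 139 140 140 140 139
132 140 140 140 140 115 102o 105o 92o 97o 107o 99 121 133 140 140 139 139 129 102 103o 141 140 139 140 139 139 140
138 139 140 139 140 13
[... 1174 characters left out ...]
40 140 140 140 139
204 112 114 112 114 113 115 114 109 112 111 115 111 110 113 127 140 139 140 140 139 140 139 139 140 140 140 140
210 114 110 111 110 111 114 111 112 113 118 112 110 112 116 116 141 140 140 140 139 140 140 140 139 140 140 140
216 115 115 112 114 113 115 112 112 115 117 115 111 112 118 140 139 139 139 140 139 139 139 139 140 140 139 139
222 113 110 115 111 112 118 111 114 111 114 111 113 109 122 140 140 140 139 140 139 140 140 139 140 139 140 140
228 116 112 112 112 116 115 111 114 93 85 89 93 85 116 114 117 117 116 117 116 115 117 117 115 118 116 115
234 112 115 115 112 114 111 116 113 79o 81o 90o 82o 116o 127o 134o 134o 135o 134o 135o 135o 130o 134o 130o 129o 134o 134o 134o
```

The shading shows the cup lying on its side on the mat at rows 100-180 and columns 233-290, so the press tipped it the wrong way. It was at the balance angle of about 37°. I'll locate it and repeat with a grip nearer the foot, which levers further and self-rights from up to about 41°.

```bash
python3 -m inch '[3.5,-0.6,0,0, 3.5,-0.6,0,0, 3.5,-0.6,0,0, 3.5,-0.6,0,0, 3.5,-0.6,0,0]' >/dev/null
python3 -m inch '[3,-0.6,0,0, 0,0,0,0, 0,0,0,0, 0,0,0,0, 0,0,0,0]' >/dev/null
python3 -m inch '[0,0,0,0, 0,0,0,0, 0,0,0,0, 0,0,0,0, 0,0,0,0]' |grep -E "clock|tcp"
python3 - <<'E'
from h import *
c=Cam('wrist'); im=c.shot('w23.png'); s,p,r=tool(); print('tcp',p[:2]@EX,p[:2]@EY,p[2])
g=cv2.GaussianBlur(cv2.cvtColor(im,cv2.COLOR_BGR2GRAY),(3,3),0).astype(int); sat=cv2.cvtColor(im,cv2.COLOR_BGR2HSV)[:,:,1]
def line(pts): 
    q=c.proj(pts).round().astype(int); return [(int(g[b,a]),int(sat[b,a]>60)) if 0<=b<384 and 0<=a<512 else None for a,b in q]
E=np.arange(.375,.470,.003)
for ey in (.41,.43,.45,.47,.49): print('ey',ey,' '.join('-' if v is None else f"{v[0]}{'o'*v[1]}" for v in line([list(e*EX+ey*EY)+[.036] for e in E])))
Y=np.arange(.39,.52,.004)
print('along',[(round(float(y),3),v) for y,v in zip(Y,line([list(.42*EX+y*EY)+[.060] for y in Y]))])
E
```

```text
clock: 90.03
tcp_pos: [0.4784, 0.3006, 0.2566]
tcp 0.4195306762698719 0.37844798329797436 0.2565671527547553
ey 0.41 140 141 132 110 100 99o 97o 73 95 109 117 124 130 138 140 140 140 140 140 139 139 138 138 136 121 109 100 80 105o 138 139 140
ey 0.43 101o 98o 96o 107o 100o 110o 110o 74o 74 99 110 120 129 134 140 140 140 139 139 140 139 140 140 137 131 119 102 84o 112o 119o 104o 138
ey 0.45 105o 102o 93o 92o 101o 107o 107o 111o 114o 108o 109o 111o 122o 121o 111o 113 104 110o 122o 116o 114o 114o 118o 111o 101o 102o 99o 101o 98o 114o 128o 117o
ey 0.47 109o 98o 102o 99o 107o 103o 98o 87o 110o 102o 115o 116o 108o 115o 111o 114o 117o 118o 114o 118o 120o 118o 128o 122o 111o 104o 117o 119o 115o 98o 105o 115o
ey 0.49 140 113 109o 99o 118o 116o 118o 120o 108o 106o 92o 102o 105o 109o 113o 113o 111o 106o 112o 109o 114o 109o 121o 128o 120o 116o 120o 101o 112o 124o 120o 108o
along [(0.39, (140, 0)), (0.394, (139, 0)), (0.398, (140, 0)), (0.402, (140, 0)), (0.406, (140, 0)), (0.41, (140, 0)), (0.414, (140, 0)), (0.418, (140, 0)), (0.422, (140, 0)), (0.426, (139, 0)), (0.43, (139, 0)), (0.434, (140, 0)), (0.438, (139, 0)), (0.442, (139, 0)), (0.446, (140, 0)), (0.45, (113, 0)), (0.454, (118, 1)), (0.458, (112, 1)), (0.462, (91, 1)), (0.466, (114, 1)), (0.47, (117, 1)), (0.474, (115, 1)), (0.478, (123, 1)), (0.482, (116, 1)), (0.486, (113, 1)), (0.49, (111, 1)), (0.494, (104, 1)), (0.498, (100, 1)), (0.502, (129, 0)), (0.506, (139, 0)), (0.51, (140, 0)), (0.514, (139, 0)), (0.518, (139, 0))]
```

```bash
python3 -m inch '[1.85,0.4,0,0, 1.85,0.35,0,0, 0,0,4,0, 0,0,4,0, 0,0,4,0]' >/dev/null
python3 -m inch '[0,0,4,0, 0,0,3,0, 0,0,2,0, 0,0,0.8,0, 0,0,0.5,0]' |grep -E "tcp|wrist"
python3 -m inch '[0,0,0,0, 0,0,0,0, 0,0,0,0, 0,0,0,0, 0,0,0,0]' |grep -E "tcp|wrist"
python3 n.py |head -1
python3 -m inch '[0,0,0,0, 0,0,0,0, 0,0,0,0, 0,0,0,0, 0,0,0,0]' -1 22 |grep -E "tcp|force|gap"
python3 -m inch '[0,0,0,0, 0,0,0,0, 0,0,0,0, 0,0,0,0, 0,0,0,0]' |grep -E "tcp|force|gap"
```

```text
tcp_pos: [0.4911, 0.3357, 0.032]
wrist_force: [-0.5, 0.3, 0.4]
tcp_pos: [0.4928, 0.3366, 0.0348]
wrist_force: [1.2, -0.1, -0.2]
91.3333 -9.915166422428138 0.42761986343527564 0.4163271566329778 0.03479992518719902
tcp_pos: [0.492, 0.3363, 0.034]
wrist_force: [-1.9, -0.2, 5.3]
finger_gap: 0.0634
grip_force: 23.1
tcp_pos: [0.492, 0.3362, 0.034]
wrist_force: [-2.7, -0.6, 6.3]
finger_gap: 0.0632
grip_force: 23.1
```

The gap reading (63.2 mm) hints the mouth may be on the other side. Checking with the side camera, which looks from the right.

Run:
```python
from h import *
c=Cam('side'); now=c.shot('s7.png')
def P(ex,ey,z): return list(ex*EX+ey*EY)+[z]
q=c.proj([P(.427,.369,.036),P(.427,.449,.036)]).round().astype(int); print('right end, left end px',q.tolist())
x,y=q[0]
g=cv2.cvtColor(now,cv2.COLOR_BGR2GRAY)
for r in range(y-16,y+12): print(r,g[r,x-16:x+17].tolist())
print('--- s6 before release, cup expected px',c.proj([P(.42,.4545,.004),P(.42,.4545,.084)]).round().tolist())
g=cv2.cvtColor(cv2.imread('pics/s6.png'),cv2.COLOR_BGR2GRAY)
for r in range(96,136,2): print(r,g[r,208:246:1].tolist())
```

```text
right end, left end px [[224, 135], [228, 120]]
119 [148, 153, 153, 131, 72, 14, 24, 26, 17, 88, 121, 107, 82, 76, 82, 83, 86, 84, 83, 83, 82, 81, 77, 74, 80, 107, 114, 76, 21, 8, 9, 9, 35]
120 [149, 150, 152, 144, 100, 32, 45, 44, 17, 71, 102, 96, 78, 79, 84, 85, 85, 85, 85, 83, 81, 80, 78, 75, 72, 76, 96, 76, 29, 11, 1, 30, 107]
121 [149, 148, 150, 151, 125, 37, 36, 41, 18, 61, 86, 79, 77, 81, 85, 85, 85, 85, 83, 83, 81, 78, 76, 75, 70, 67, 66, 53, 43, 31, 8, 29, 105]
122 [148, 148, 150, 153, 129, 37, 34, 43, 14, 35, 64, 74, 79, 83, 84, 86, 84, 84, 83, 81, 79, 79, 77, 74, 71, 67, 61, 46, 48, 38, 8, 26, 101]
123 [149, 148, 150, 152, 128, 44, 33, 44, 22, 40, 69, 77, 82, 84, 87, 86, 85, 84, 82, 80, 80, 77, 75, 74, 70, 65, 60, 49, 48, 41, 16, 15, 75]
124 [147, 149, 149, 145, 114, 42, 34, 45, 20, 50, 74, 81, 89, 97, 98, 98, 97, 96, 95, 92, 91, 89, 86, 84, 78, 69, 59, 42, 48, 43, 15, 19, 82]
125 [148, 149, 142, 126, 100, 47, 24, 35, 26, 56, 80, 89, 97, 100, 99, 99, 99, 98, 95, 93, 90, 88, 86, 84, 77, 72, 62, 40, 48, 41, 14, 25, 104]
126 [149, 149, 140, 120, 98, 54, 36, 42, 48, 74, 93, 96
[... 5742 characters left out ...]
73, 93, 85, 95, 86, 100, 120, 109, 133]
128 [95, 79, 65, 63, 64, 61, 59, 59, 61, 62, 64, 66, 66, 65, 62, 60, 62, 66, 64, 65, 64, 67, 69, 64, 64, 63, 67, 73, 74, 76, 77, 79, 81, 85, 78, 100, 137, 150]
130 [71, 61, 69, 74, 67, 61, 64, 65, 68, 69, 65, 65, 68, 70, 68, 65, 68, 71, 64, 62, 67, 66, 72, 70, 68, 67, 81, 87, 91, 85, 81, 79, 76, 75, 98, 140, 150, 148]
132 [77, 75, 71, 66, 67, 64, 64, 66, 69, 70, 65, 63, 65, 66, 66, 68, 68, 65, 66, 65, 62, 63, 66, 65, 63, 73, 108, 116, 118, 114, 114, 117, 106, 114, 126, 141, 148, 148]
134 [117, 117, 108, 84, 66, 68, 68, 70, 66, 62, 64, 66, 67, 66, 60, 58, 60, 64, 65, 67, 69, 70, 68, 65, 67, 80, 109, 119, 118, 118, 111, 102, 134, 149, 150, 149, 147, 148]
```

The mouth faces right: the side camera shows rim and interior shading at (223,135). So the geometry is as assumed. Redoing the righting from level by hooking the foot on the left wall's inner edge, first 24 mm then 34 mm below the axis, and going further past the wall.

```bash
python3 -m inch '[0,0,-2,0, 0,0,-3,0, 0,0,-3,0, 0,0,-2,0, -2,0.2,0,0]' >/dev/null
python3 -m inch '[-3.5,0.3,0,0, -3.8,0.3,0,0, -3.8,0.3,0,0, -3.8,0.4,0,0, -3.6,0.4,0,0]' >/dev/null
python3 -m inch '[-2,0.2,0,0, -1,0,0,0, 0,0,0,0, 0,0,0,0, 0,0,0,0]' |grep -E "tcp|force|gap"
python3 n.py|head -1
python3 -m inch '[0,0,1.5,0, 0,0,1.5,0, 0,0,1,0, 0,0,0.5,0, 0,0,0,0]' |grep -E "tcp|wrist|gap"
python3 -m inch '[0,0,0,0, 0,0,0,0, 0,0,0,0, 0,0,0,0, 0,0,0,0]' |grep -E "tcp|wrist|gap"
```

```text
tcp_pos: [0.4724, 0.102, 0.1333]
wrist_force: [0.1, 0.3, 0.1]
finger_gap: 0.0632
grip_force: 24.8
93.5667 -9.862361402333581 0.4478368926099735 0.18165691405957168 0.13334200521886508
tcp_pos: [0.4712, 0.1016, 0.0872]
wrist_force: [0.3, 1.5, -1.1]
finger_gap: 0.063
tcp_pos: [0.4726, 0.1011, 0.0889]
wrist_force: [0.2, 0.2, -1.3]
finger_gap: 0.0631
```

```bash
python3 -m inch '[0,0,0.4,0, 0,0,0.3,0, 0,0,0,0, 0.4,0,0,0, 0.3,0,0,0]' |grep -E "tcp|wrist|gap"
python3 -m inch '[0.3,0,0,0, 0,0,0,0, 0,0,0,0, 0,0,0,0, 0,0,0,0]' |grep -E "tcp|wrist|gap"
python3 -m inch '[0.3,0,0,0, 0,0,0,0, 0,0,0,0, 0,0,0,0, 0,0,0,0]' |grep -E "tcp|wrist|gap"
python3 -m inch '[0.3,0,0,0, 0,0,0,0, 0,0,0,0, 0,0,0,0, 0,0,0,0]' |grep -E "tcp|wrist|gap"
python3 n.py|head -1
```

```text
tcp_pos: [0.4734, 0.1082, 0.0813]
wrist_force: [-0.1, -0.7, -0.6]
finger_gap: 0.0633
tcp_pos: [0.4739, 0.1109, 0.0814]
wrist_force: [-1.3, -0.3, -0.1]
finger_gap: 0.0633
tcp_pos: [0.4744, 0.1131, 0.0815]
wrist_force: [-1.8, -4.7, 0.9]
finger_gap: 0.0633
tcp_pos: [0.4751, 0.1152, 0.0818]
wrist_force: [-1.0, -8.0, 3.1]
finger_gap: 0.0631
96.1667 -9.9787712311423 0.4482699879857153 0.19515382409852397 0.08182460744975725
```

```bash
python3 -m inch '[0.3,0,0,0, 0,0,0,0, 0,0,0,0, 0,0,0,0, 0,0,0,0]' |grep -E "tcp|wrist|gap"
python3 -m inch '[0.3,0,-0.1,0, 0,0,0,0, 0,0,0,0, 0,0,0,0, 0,0,0,0]' |grep -E "tcp|wrist|gap"
python3 -m inch '[0.3,0,-0.2,0, 0,0,0,0, 0,0,0,0, 0,0,0,0, 0,0,0,0]' |grep -E "tcp|wrist|gap"
python3 -m inch '[0.3,0,-0.3,0, 0,0,0,0, 0,0,0,0, 0,0,0,0, 0,0,0,0]' |grep -E "tcp|wrist|gap"
python3 n.py|head -1
```

```text
tcp_pos: [0.4758, 0.1175, 0.0822]
wrist_force: [-1.5, -11.1, 7.0]
finger_gap: 0.0628
tcp_pos: [0.4765, 0.1203, 0.0834]
wrist_force: [-2.6, -13.1, 7.9]
finger_gap: 0.0634
tcp_pos: [0.4771, 0.1238, 0.0855]
wrist_force: [-1.9, -9.6, 7.8]
finger_gap: 0.0625
tcp_pos: [0.4777, 0.1278, 0.088]
wrist_force: [-0.2, -6.2, 6.7]
finger_gap: 0.0621
97.9333 -9.950066976899443 0.4485847199269641 0.2080328490790414 0.08802284227162277
```

```bash
python3 -m inch '[0.3,0,-0.2,0, 0.3,0,-0.1,0, 0,0,0,0, 0,0,0,0, 0,0,0,0]' |grep -E "tcp|wrist|gap"
python3 -m inch '[0.4,0,-0.1,0, 0.3,0,0,0, 0,0,0,0, 0,0,0,0, 0,0,0,0]' |grep -E "tcp|wrist|gap"
python3 -m inch '[0.4,0,0,0, 0.3,0,0,0, 0,0,0,0, 0,0,0,0, 0,0,0,0]' |grep -E "tcp|wrist|gap"
python3 -m inch '[0.4,0,0,0, 0.3,0,0,0, 0,0,0,0, 0,0,0,0, 0,0,0,0]' |grep -E "tcp|wrist|gap"
python3 n.py|head -1
```

```text
tcp_pos: [0.4788, 0.1345, 0.091]
wrist_force: [-1.7, -5.5, 6.2]
finger_gap: 0.0624
tcp_pos: [0.4801, 0.1418, 0.0924]
wrist_force: [-1.0, -3.4, 7.2]
finger_gap: 0.062
tcp_pos: [0.4815, 0.1491, 0.0925]
wrist_force: [-1.2, -2.8, 8.0]
finger_gap: 0.0622
tcp_pos: [0.4823, 0.1545, 0.0921]
wrist_force: [-1.2, -6.6, 6.9]
finger_gap: 0.0613
99.7 -9.92627622484995 0.44856948264307106 0.23513121044856924 0.09208774549958636
```

Geometry puts the tilt at about 8° now. Over to the mat. The contact height will confirm it before I press.

```bash
python3 -m inch '[0,0,-2,0, 0,0,-2,0, 1.5,-0.2,0,0, 3,-0.4,0,0, 3.5,-0.4,0,0]' >/dev/null
python3 -m inch '[3.5,-0.4,0,0, 3.5,-0.4,0,0, 3.3,-0.4,0,0, 2.6,-0.4,0,0, 1.2,-0.2,0,0]' >/dev/null
python3 -m inch '[0,0,3,0, 0,0,3,0, 0,0,1.5,0, 0,0,0,0, 0,0,0,0]' |grep -E "tcp|wrist|gap"
python3 -m inch '[0,0,0.5,0, 0,0,0,0, 0,0,0,0, 0,0,0,0, 0,0,0,0]' |grep -E "tcp|wrist|gap"
python3 -m inch '[0,0,0.2,0, 0,0,0,0, 0,0,0,0, 0,0,0,0, 0,0,0,0]' |grep -E "tcp|wrist|gap"
python3 n.py |head -1
```

```text
tcp_pos: [0.4909, 0.3773, 0.0553]
wrist_force: [0.6, 0.7, 0.2]
finger_gap: 0.0611
tcp_pos: [0.4927, 0.378, 0.0524]
wrist_force: [-0.2, 0.1, -1.0]
finger_gap: 0.061
tcp_pos: [0.4921, 0.3778, 0.0494]
wrist_force: [0.3, 0.0, -1.0]
finger_gap: 0.0614
101.8833 -9.9133055879752 0.41985354874628256 0.4567483238909664 0.04942496457720105
```

```bash
python3 -m inch '[0,0,0.3,0, 0,0,0,0, 0,0,0,0, 0,0,0,0, 0,0,0,0]' |grep -E "tcp|wrist|gap"
python3 -m inch '[0,0,0.2,0, 0,0,0,0, 0,0,0,0, 0,0,0,0, 0,0,0,0]' |grep -E "tcp|wrist|gap"
python3 -m inch '[0,0,0.2,0, 0,0,0,0, 0,0,0,0, 0,0,0,0, 0,0,0,0]' |grep -E "tcp|wrist|gap"
```

```text
tcp_pos: [0.4921, 0.3778, 0.0464]
wrist_force: [0.7, -0.0, -0.7]
finger_gap: 0.0617
tcp_pos: [0.4921, 0.3778, 0.0444]
wrist_force: [-0.3, -0.9, -0.9]
finger_gap: 0.0614
tcp_pos: [0.4921, 0.3778, 0.0425]
wrist_force: [-0.2, 0.2, -0.7]
finger_gap: 0.0612
```

No contact at 0.0425, so the tilt is well under the balance angle. Continuing.

```bash
python3 -m inch '[0,0,0.2,0, 0,0,0,0, 0,0,0,0, 0,0,0,0, 0,0,0,0]' |grep -E "tcp|wrist|gap"
python3 -m inch '[0,0,0.2,0, 0,0,0,0, 0,0,0,0, 0,0,0,0, 0,0,0,0]' |grep -E "tcp|wrist|gap"
python3 -m inch '[0,0,0.2,0, 0,0,0,0, 0,0,0,0, 0,0,0,0, 0,0,0,0]' |grep -E "tcp|wrist|gap"
python3 - <<'E'
from h import *
c=Cam('side'); g=cv2.cvtColor(c.shot('s8.png'),cv2.COLOR_BGR2GRAY)
P=lambda ex,ey,z:list(ex*EX+ey*EY)+[z]
print(c.proj([P(.42,.457,.004),P(.42,.457,.084),P(.454,.457,.084),P(.386,.457,.084),P(.42,.491,.084),P(.42,.423,.084),P(.42,.428,.004)]).round().tolist())
for r in range(92,134,2): print(r,g[r,208:246].tolist())
E
```

```text
tcp_pos: [0.4923, 0.378, 0.0418]
wrist_force: [-2.3, -0.8, 7.0]
finger_gap: 0.0614
tcp_pos: [0.4925, 0.3783, 0.0412]
wrist_force: [-4.5, -0.8, 15.8]
finger_gap: 0.061
tcp_pos: [0.4931, 0.3794, 0.0399]
wrist_force: [-3.8, 1.2, 17.7]
finger_gap: 0.061
[[227.0, 126.0], [225.0, 106.0], [235.0, 107.0], [215.0, 106.0], [227.0, 101.0], [224.0, 113.0], [225.0, 131.0]]
92 [35, 40, 39, 31, 7, 10, 9, 9, 5, 11, 8, 13, 4, 10, 11, 12, 10, 12, 14, 8, 10, 9, 14, 10, 9, 12, 12, 8, 31, 80, 113, 122, 130, 139, 113, 71, 47, 70]
94 [24, 22, 29, 47, 29, 2, 3, 11, 10, 10, 12, 12, 8, 10, 3, 11, 9, 6, 11, 5, 8, 10, 8, 12, 8, 13, 10, 8, 14, 22, 36, 43, 51, 56, 60, 54, 51, 55]
96 [32, 28, 76, 142, 146, 76, 21, 0, 3, 7, 14, 16, 18, 12, 7, 6, 8, 10, 13, 13, 13, 10, 10, 8, 12, 12, 8, 16, 52, 100, 99, 54, 25, 20, 15, 15, 13, 51]
98 [21, 46, 111, 155, 152, 148, 124, 57, 12, 6, 8, 10, 12, 5, 11, 9, 13, 8, 10, 13, 12, 13, 10, 12, 8, 5, 13, 73, 134, 156, 154, 122, 78, 50, 14, 2, 20, 90]
100 [1, 17, 81, 145, 151, 153, 153, 129, 40, 0, 3, 12, 8, 11, 14, 7, 10, 7, 13, 11, 9, 4, 10, 8, 5, 6, 14, 24, 76, 133, 152, 152, 143
[... 1968 characters left out ...]
 110, 110, 112, 110, 106, 103, 110, 116, 111]
126 [99, 100, 91, 72, 63, 62, 65, 65, 62, 64, 66, 62, 47, 40, 41, 43, 44, 41, 43, 43, 41, 43, 40, 39, 40, 51, 59, 65, 65, 64, 64, 65, 66, 65, 70, 110, 109, 134]
128 [95, 80, 65, 63, 63, 61, 58, 59, 60, 61, 63, 67, 66, 64, 53, 45, 41, 43, 41, 41, 45, 43, 47, 53, 60, 62, 68, 72, 73, 76, 76, 80, 83, 83, 80, 102, 136, 148]
130 [69, 63, 69, 76, 71, 66, 63, 65, 68, 68, 64, 66, 70, 70, 68, 63, 69, 71, 65, 64, 65, 68, 71, 71, 69, 68, 111, 127, 128, 128, 108, 90, 78, 73, 99, 138, 150, 148]
132 [74, 75, 69, 65, 66, 65, 64, 66, 71, 70, 64, 62, 63, 65, 66, 67, 66, 68, 66, 65, 63, 63, 65, 65, 63, 72, 100, 113, 115, 113, 114, 118, 107, 134, 149, 149, 148, 148]
```

Run:
```python
from h import *
c=Cam('side'); s,p,r=tool(); pv=p+[0,0,.002]; Y=np.r_[EY,0]; Z=np.array([0,0,1.])
for t in (0,10,20,30,40,50,65):
    a=np.radians(t); ax=np.cos(a)*Z-np.sin(a)*Y; si=-np.cos(a)*Y-np.sin(a)*Z  # si: right side
    q=c.proj([pv+.048*ax+.034*si,pv+.048*ax-.034*si,pv-.032*ax+.029*si]); print(t,'rim front/back, foot front',q[:,1].round(1).tolist(), 'low z',(pv-.032*ax+.029*si)[2].round(4))
```

```text
0 rim front/back, foot front [110.9, 98.8, 129.2] low z 0.0099
10 rim front/back, foot front [114.0, 99.0, 129.2] low z 0.0054
20 rim front/back, foot front [117.2, 99.8, 128.7] low z 0.0019
30 rim front/back, foot front [120.4, 101.1, 127.9] low z -0.0003
40 rim front/back, foot front [123.4, 102.9, 126.8] low z -0.0012
50 rim front/back, foot front [126.2, 105.2, 125.3] low z -0.0008
65 rim front/back, foot front [129.7, 109.2, 122.7] low z 0.0021
```

```bash
cat > col.py <<'E'
from h import *
c=Cam('side'); g=cv2.cvtColor(c.shot('sc.png'),cv2.COLOR_BGR2GRAY); print([(r,int(g[r,223])) for r in range(100,134)])
E
python3 col.py
python3 -m inch '[0.3,0,0.1,0, 0.3,0,0.1,0, 0,0,0,0, 0,0,0,0, 0,0,0,0]' |grep -E "tcp|wrist|gap"
python3 col.py
python3 -m inch '[0.3,0,0.1,0, 0.3,0,0.1,0, 0,0,0,0, 0,0,0,0, 0,0,0,0]' |grep -E "tcp|wrist|gap"
python3 col.py
```

```text
[(100, 7), (101, 6), (102, 16), (103, 49), (104, 54), (105, 46), (106, 46), (107, 46), (108, 47), (109, 47), (110, 48), (111, 48), (112, 48), (113, 45), (114, 47), (115, 78), (116, 95), (117, 94), (118, 94), (119, 92), (120, 94), (121, 96), (122, 107), (123, 57), (124, 39), (125, 43), (126, 41), (127, 40), (128, 46), (129, 62), (130, 66), (131, 65), (132, 67), (133, 62)]
tcp_pos: [0.4949, 0.3851, 0.0377]
wrist_force: [-1.9, -0.0, 13.9]
finger_gap: 0.059
[(100, 8), (101, 16), (102, 40), (103, 65), (104, 58), (105, 50), (106, 49), (107, 50), (108, 50), (109, 50), (110, 50), (111, 52), (112, 49), (113, 49), (114, 49), (115, 62), (116, 89), (117, 96), (118, 97), (119, 94), (120, 97), (121, 104), (122, 55), (123, 41), (124, 44), (125, 44), (126, 42), (127, 43), (128, 47), (129, 65), (130, 66), (131, 65), (132, 66), (133, 62)]
tcp_pos: [0.4964, 0.3916, 0.0355]
wrist_force: [0.1, 2.5, 11.4]
finger_gap: 0.0562
[(100, 5), (101, 18), (102, 59), (103, 65), (104, 50), (105, 50), (106, 50), (107, 51), (108, 52), (109, 52), (110, 51), (111, 51), (112, 51), (113, 51), (114, 49), (115, 51), (116, 81), (117, 97), (118, 100), (119, 102), (120, 77), (121, 48), (122, 45), (123, 45), (124, 46), (125, 46), (126, 45), (127, 45), (128, 49), (129, 63), (130, 66), (131, 65), (132, 66), (133, 62)]
```

The tilt is dropping (rim front from row 122 to 120, about 28°), below the roughly 37° tipping limit. The pads are slipping off-centre though, so I'll relieve the load and release so the cup rocks back upright.

```bash
python3 -m inch '[0,0,-0.2,0, 0,0,-0.2,0, 0,0,0,0, 0,0,0,0, 0,0,0,0]' |grep -E "tcp|wrist|gap"
python3 col.py
python3 n.py|head -1
```

```text
tcp_pos: [0.494, 0.3894, 0.0361]
wrist_force: [0.6, 0.4, 0.9]
finger_gap: 0.0558
[(100, 8), (101, 17), (102, 65), (103, 72), (104, 53), (105, 52), (106, 52), (107, 52), (108, 51), (109, 52), (110, 51), (111, 51), (112, 51), (113, 52), (114, 50), (115, 59), (116, 86), (117, 95), (118, 97), (119, 99), (120, 105), (121, 56), (122, 45), (123, 45), (124, 46), (125, 48), (126, 47), (127, 46), (128, 46), (129, 56), (130, 67), (131, 66), (132, 65), (133, 62)]
105.9833 -9.917926430620676 0.4196482735416126 0.46852155847553667 0.03606729162435272
```

```bash
python3 -m inch '[0,0,0,0, 0,0,0,0, 0,0,0,0, 0,0,0,0, 0,0,0,0]' 0.6 |grep -E "tcp|wrist|gap"
python3 -m inch '[0,0,0,0, 0,0,0,0, 0,0,0,0, 0,0,0,0, 0,0,0,0]' 1 |grep -E "tcp|wrist|gap"
python3 col.py
python3 - <<'E'
from h import *
c=Cam('side'); P=lambda ex,ey,z:list(ex*EX+ey*EY)+[z]
for ey in (.44,.45,.46,.47): print(ey,'upright rim front/back, foot front',c.proj([P(.42,ey-.034,.084),P(.42,ey+.034,.084),P(.42,ey-.029,.004)])[:,1].round(1).tolist())
E
```

```text
tcp_pos: [0.4942, 0.3896, 0.0364]
wrist_force: [-1.0, 0.0, 0.7]
finger_gap: 0.0683
tcp_pos: [0.4942, 0.3896, 0.0364]
wrist_force: [0.9, -0.6, -0.8]
finger_gap: 0.0857
[(100, 10), (101, 19), (102, 60), (103, 68), (104, 53), (105, 52), (106, 52), (107, 51), (108, 54), (109, 53), (110, 52), (111, 51), (112, 51), (113, 49), (114, 48), (115, 55), (116, 86), (117, 96), (118, 98), (119, 100), (120, 79), (121, 50), (122, 46), (123, 47), (124, 48), (125, 47), (126, 47), (127, 47), (128, 46), (129, 57), (130, 66), (131, 65), (132, 68), (133, 62)]
0.44 upright rim front/back, foot front [115.9, 103.5, 134.1]
0.45 upright rim front/back, foot front [114.0, 101.7, 132.2]
0.46 upright rim front/back, foot front [112.1, 100.0, 130.3]
0.47 upright rim front/back, foot front [110.3, 98.3, 128.5]
```

The cup's upper rim is leaning on the gripper body, which is what blocked the righting. With the fingers open, I'll lift slowly and let it follow the body upright.

```bash
python3 -m inch '[0,0,-0.2,0, 0,0,-0.2,0, 0,0,-0.2,0, 0,0,-0.2,0, 0,0,-0.2,0]' |grep -E "tcp|wrist|gap"
python3 col.py
python3 -m inch '[0,0,-0.2,0, 0,0,-0.2,0, 0,0,-0.2,0, 0,0,-0.2,0, 0,0,-0.2,0]' |grep -E "tcp|wrist|gap"
python3 col.py
```

```text
tcp_pos: [0.4943, 0.3896, 0.0468]
wrist_force: [-0.1, 0.3, 0.4]
finger_gap: 0.0851
[(100, 48), (101, 63), (102, 65), (103, 61), (104, 63), (105, 64), (106, 62), (107, 62), (108, 62), (109, 63), (110, 75), (111, 71), (112, 62), (113, 61), (114, 60), (115, 60), (116, 61), (117, 60), (118, 60), (119, 61), (120, 60), (121, 60), (122, 60), (123, 61), (124, 60), (125, 60), (126, 59), (127, 59), (128, 62), (129, 72), (130, 76), (131, 76), (132, 76), (133, 71)]
tcp_pos: [0.4942, 0.3896, 0.0567]
wrist_force: [0.1, 1.0, -0.0]
finger_gap: 0.0856
[(100, 101), (101, 61), (102, 60), (103, 62), (104, 60), (105, 62), (106, 62), (107, 62), (108, 60), (109, 62), (110, 68), (111, 68), (112, 61), (113, 62), (114, 60), (115, 61), (116, 60), (117, 61), (118, 61), (119, 59), (120, 60), (121, 61), (122, 60), (123, 59), (124, 59), (125, 59), (126, 59), (127, 59), (128, 60), (129, 67), (130, 75), (131, 76), (132, 75), (133, 71)]
```

Rim front at row 110, back at 99 and foot at 129, which matches an upright cup at ey ≈ 0.467. Lifting clear and doing the final check.

```bash
python3 -m inch '[0,0,-0.5,0, 0,0,-1,0, 0,0,-2,0, 0,0,-3,0, 0,0,-4,0]' |grep -E "tcp|wrist"
python3 -m inch '[0,0,-4,0, 0,0,-3,0, -3,0,0,0, -4,0,0,0, -3,0,0,0]' |grep -E "clock|tcp|wrist"
python3 -m inch '[0,0,0,0, 0,0,0,0, 0,0,0,0, 0,0,0,0, 0,0,0,0]' >/dev/null
python3 col.py
python3 - <<'E'
from h import *
c=Cam('wrist'); im=c.shot('w30.png'); s,p,r=tool(); print('tcp',p[:2]@EX,p[:2]@EY,p[2])
g=cv2.cvtColor(im,cv2.COLOR_BGR2GRAY)
e=cv2.HoughCircles(cv2.medianBlur(g,3),cv2.HOUGH_GRADIENT,1,20,param1=80,param2=22,minRadius=22,maxRadius=50)
if e is not None:
  for x,y,R_ in e[0][:4]:
    if y<235: w=c.plane([[x,y]],.084)[0]; print((x,y,R_),'ex ey',w@EX,w@EY, w)
hsv=cv2.cvtColor(im,cv2.COLOR_BGR2HSV); m=cv2.inRange(hsv,(8,90,60),(22,255,255)); m[235:]=0
x=max(cv2.findContours(m,cv2.RETR_EXTERNAL,cv2.CHAIN_APPROX_NONE)[0],key=cv2.contourArea); print('mat',cv2.minAreaRect((c.plane(x.astype(float),.004)*1000).astype(np.float32)))
E
```

```text
tcp_pos: [0.4925, 0.3886, 0.1605]
wrist_force: [0.8, 0.0, 0.1]
clock: 108.73
tcp_pos: [0.4768, 0.2899, 0.2332]
wrist_force: [0.3, -0.6, -0.6]
[(100, 121), (101, 66), (102, 61), (103, 61), (104, 64), (105, 65), (106, 64), (107, 64), (108, 64), (109, 66), (110, 82), (111, 76), (112, 62), (113, 58), (114, 59), (115, 57), (116, 59), (117, 59), (118, 59), (119, 59), (120, 59), (121, 58), (122, 57), (123, 58), (124, 59), (125, 57), (126, 57), (127, 58), (128, 63), (129, 58), (130, 63), (131, 70), (132, 114), (133, 106)]
tcp 0.4197348644904663 0.36955294893505014 0.23119433593879996
(np.float32(254.5), np.float32(61.5), np.float32(42.7)) ex ey 0.4197179639265407 0.4650258886076029 [0.49341956 0.38593961]
(np.float32(243.5), np.float32(79.5), np.float32(35.0)) ex ey 0.4108556879303025 0.4513876297427753 [0.48234444 0.37402811]
(np.float32(494.5), np.float32(121.5), np.float32(28.8)) ex ey 0.6193900320635954 0.418180949133368 [0.68206437 0.30546278]
(np.float32(454.5), np.float32(116.5), np.float32(28.3)) ex ey 0.5857567125063783 0.42227087655444373 [0.64963505 0.31527435]
mat ((491.835205078125, 374.599609375), (109.1280517578125, 108.84146118164062), 63.81513977050781)
```

The cup is upright on the mat, 11 mm from its centre. One last check of the row and nuggets, then I'll hand in.

```bash
python3 -m inch '[-4,0.6,-0.3,0, -4,0.6,-0.3,0, -4,0.6,-0.3,0, -4,0.6,-0.3,0, -4,0.6,-0.3,0]' >/dev/null
python3 -m inch '[-4,0.6,-0.3,0, -4,0.6,-0.3,0, -4,0.6,0,0, 0,0,0,0, 0,0,0,0]' >/dev/null
python3 -m inch '[0,0,0,0, 0,0,0,0, 0,0,0,0, 0,0,0,0, 0,0,0,0]' |grep -E "clock|tcp|wrist"
python3 - <<'E'
from h import *
c=Cam('wrist'); im=c.shot('w31.png')
hsv=cv2.cvtColor(im,cv2.COLOR_BGR2HSV); m=cv2.inRange(hsv,(3,170,60),(17,255,255))
for y in cv2.findContours(m,cv2.RETR_EXTERNAL,cv2.CHAIN_APPROX_NONE)[0]:
    if cv2.contourArea(y)>30: w=c.plane([y.mean(0)[0]],.025)[0]; print('nug',y.mean(0)[0].round(),cv2.contourArea(y),np.round([w@EX,w@EY],3))
gm=cv2.inRange(hsv,(50,60,40),(85,255,255))
for y in cv2.findContours(gm,cv2.RETR_EXTERNAL,cv2.CHAIN_APPROX_NONE)[0]:
    if cv2.contourArea(y)>300: w=(c.plane(y.astype(float),.052)@np.c_[EX,EY]*1000).astype(np.float32); print('row',cv2.minAreaRect(w),w.min(0),w.max(0))
q=c.proj([list(.597*EX+y*EY)+[.052] for y in (.2653,.2153,.1653,.1153,.0653)]).round().astype(int); print(q.tolist())
g=im[:,:,1].astype(int)
for a,b in q: 
    if 8<b<376: print(g[b-7:b+8,a].tolist())
E
```

```text
clock: 110.5
tcp_pos: [0.4692, -0.0312, 0.2524]
wrist_force: [-0.0, 0.3, -0.5]
nug [246. 100.] 183.0 [0.459 0.116]
nug [224. 100.] 185.0 [0.435 0.115]
nug [244.  81.] 190.0 [0.457 0.135]
nug [263.  81.] 167.5 [0.477 0.135]
nug [243.  58.] 169.5 [0.456 0.157]
nug [223.  69.] 557.5 [0.435 0.147]
row ((595.994384765625, 134.05947875976562), (138.16156005859375, 39.88560485839844), 89.85504913330078) [575.9962  65.0051] [615.93097 203.16316]
[[407, -82], [399, -15], [393, 45], [387, 101], [381, 152]]
[119, 119, 118, 118, 118, 123, 101, 78, 43, 68, 88, 91, 88, 95, 123]
[119, 119, 118, 115, 121, 119, 101, 66, 68, 109, 119, 120, 121, 118, 120]
[112, 114, 114, 110, 112, 116, 115, 92, 111, 135, 135, 134, 133, 134, 135]
```

The row still starts at the corner and ends at 65 mm as it should, with its face at 616 and its angle true. All eight nuggets are in the bed.

```bash
python3 -c "
from workcell import env
print(env.hand_in())"
```

```text
the job is handed in; nothing more can be done
None
```

The job is handed in: four bricks in a closed row in the corner, all eight nuggets in the bed, and the empty cup upright on its mat; on the way back the cup toppled onto its side on the mat once (already empty) and I stood it up again, and I never touched the hammer or bottle.

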